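Spin the lens carousel for inspection and park it at the index plate

ROBOT

A 7-joint arm with a two-finger parallel gripper is mounted at the origin on the work surface. World frame = base frame: x ahead of the robot, y to its left, z up, the work surface at z = 0. Lengths are in m, angles in rad, forces in N, time in s.
With the tool pointing down it reaches from about 0.4 to 0.85 m from the base axis. Payload 10.4 kg.
Tool frame: the origin (TCP) lies at the very end of the fingers, on their centre line; the grasp point (between the pads) lies 19 mm behind it (manip.grip_point_offset is the distance from the TCP to the grasp point, in m); z points along the fingers, y is the line along which they close (so a half turn about z gives the same grasp; the last joint's range is limited). The gripper opens to 85 mm and grips with 20 to 120 N. Pads are 22 mm wide; open, the fingers measure 114 mm over their backs; the gripper's body (76 mm by 85 mm) begins 54 mm behind the grasp point. The pads swing forward as they close: fully open they stand 13 mm farther back than shut.
Start: joints at [1.115, 0.332, -0.065, 1.46, 0.022, 1.35, -0.088], TCP at [0.262, -0.567, 0.231] pointing down, gripper open.
Joint ranges: [-2.6, 2.6], [-0.5, 2.12], [-1.47, 1.34], [0.16, 2.42], [-1.27, 4.41], [0.06, 2.06], [-2.6, 2.6]. Speed limits (rad/s): [2.22, 2.22, 2.79, 2.79, 3.14, 3.14, 3.14].

INTERFACE

Orientations are given as a unit quaternion [x, y, z, w].
In Python, from workcell import manip gives the robot as it stands. The module is installed in compiled form; this text tells all that it offers.
- The arm moves only by the tool step_arm, never from a script. Its argument "moves" is a list of rows, each a list of 7 numbers: the closure, from 0 (fully open) to 1 (shut), then the shift along the world's x, y, z in mm, then the turn, a rotation vector about the world's x, y, z in rad. In form: [[grip, tx, ty, tz, ax, ay, az], ...]. A call has 1 to 10 rows; each row is the pose to reach, as a shift and turn from the pose commanded when the call began; what a row does not reach only later rows make up. A row lasts 1/10 s, in which the tool goes at most 50 mm and 8.59 degrees, less where a joint would pass 70% of its speed; a pose out of reach is approached as far as the arm can. A call with a gripper value outside its range is refused whole. The fingers move at their own pace and stop on an object; "grip_force" is the grip in N (left out, the last holds). Time passes only in rows, so rows that repeat a pose let the fingers close. It gives the time, the measured TCP pose, the force, the opening and the grip force at its end, in the units of the state.
- manip.get_obs(): the state, without advancing time (a new reading comes with each control period).
- manip.camera(name): name is "side" or "top" or "wrist"; returns a dict with "image" (384x512x3 uint8, blue, green, red), "K" (3x3 intrinsics, pixels), "dist_coeffs" ([k1, k2, p1, p2, k3] as OpenCV has them; the pictures are not rectified), "rvec" (rotation vector, rad) and "tvec" (3), from world to camera coordinates, as OpenCV has them; the wrist camera has in their place "mount" (4x4, takes a point from camera to tool coordinates, whose origin is the TCP and whose axes are the flange's). Camera axes: x right, y down, z forward; pixel columns grow to the right and rows downward; lengths in m; the calibration is good to about 2 mm. A picture is of the moment at which its call begins: read the wrist's pose just before it. There is no depth.
- manip.hand_in(): hands the job in; it is judged then, once.
The state is a dict: "clock": time; "joint_pos": joint angles; "joint_velocities": joint speeds; "tau": joint torques, N m; "position": TCP position; "ee_rot": TCP orientation; "ft_force": force on the tool from outside, world axes, zero at the start; "torque": the same for the moment, N m; "grip_width": opening from 0.0 (shut) to 1.0 (fully open); "grasp_force": force on a finger pad.
Only numpy, scipy, OpenCV 4.12 (cv2) and the standard library are available. Lean on these libraries where they do the work, as an engineer would, in place of code of your own. Each camera call takes 0.05 s, during which the arm holds its last target. There are 200 camera calls.

TASK

Using only the knob of the crank wheel, bring the carousel platter that carries the smoked lamp lenses up to about 1.5 rad/s (14 turns a minute) counter-clockwise as seen from above, and keep it between 1.2 and 1.8 rad/s for six seconds without a break, never letting it exceed 2.4 rad/s. Then stop it with its pointer strip facing the standing index plate, let go of the knob and leave the platter at rest there. Do not touch the platter or the small drag puck on its rim, and leave the lamp parts, tools and containers around the carousel where they are.

Things in the scene. Friction and masses are not known exactly. Their poses are not given: they have to be found in the camera images.
- spinner: Fixed lens carousel on the bench: round grey base 230 mm across and 22 mm high; above it, on one vertical axis, the platter and a crank wheel. A small fixed grey cage stands at the platter's rim on the spinner's -x side (64 mm wide, top 57 mm above the table). Origin on the table under the axis, z up. Place and yaw vary.
- axis (a point): Point on the common vertical axis of platter and crank wheel, 95 mm above the table.
- knob_grip (a point): Grip point on the axis of the upright black knob of the crank wheel, 50 mm from the common axis and 95 mm above the table. The knob is a round sleeve, diameter 26 mm, from 62 to 116 mm above the table; it spins freely on its pin, so a gripper holding it need not turn with the wheel.
- crank (a joint): Angle of the crank wheel (steel, 128 mm across, 50 to 60 mm above the table, hub to 70 mm, 0.44 kg with knob) RELATIVE to the platter, rad, counter-clockwise from above, counted through full turns; 0: knob over the pointer strip. A slipping coupling joins them: torque on the platter = 0.020 N m s/rad x speed of this joint (crank speed minus platter speed), no stiffness.
- platter_turn (a joint): Platter angle, rad, about the vertical, counter-clockwise from above, counted through full turns; 0: pointer strip along the spinner's +x. Its drag against the base is dry friction of about 0.0155 N m (hidden, 0.008 to 0.026, from the drag shoe, a little uneven) plus 0.003 N m s/rad. So it lags the crank, runs slower than it, coasts on, and is braked by holding or reversing the crank.
- platter: Aluminium disc 290 mm across, top face 40 mm above the table, about 1.5 kg, nominal moment of inertia 0.0155 kg m2 (really 0.75 to 1.4 times that). On it, outside the crank wheel, three round smoked lenses of 40 mm (up to 52 mm above the table) and, in the fourth quarter, a dark flat radial pointer strip 14 mm wide. Origin on its axis 28 mm above the table, x along the strip.
- shoe: Loose round rubber drag puck (the drag shoe), 23 mm across and 14 mm high, 20 g, resting on the platter's rim inside the cage and slowing the platter by friction; leave it alone. Origin at the centre of its underside.
- pointer_tip (a point): Outer end of the pointer strip, on the platter's top, 140 mm from the axis, 40 mm above the table.
- index_mark (a point): Where the pointer tip must stop: 140 mm from the axis, 40 mm above the table, on the radius through the middle of the fixed standing steel index plate just outside the rim (44 mm wide along the rim, 8 mm thick, top 52 mm above the table, its face 13 mm beyond this point). The plate's place around the rim varies.
- lamp_head: Bystander: open silver cap lamp housing, 72 mm across, 45 mm high. Origin at the centre of its underside.
- gasket: Bystander: black rubber gasket ring, 72 mm across, 7 mm thick, lying flat. Origin at the centre of its underside.
- terminal: Bystander: copper battery terminal, 50 x 22 x 30 mm. Origin at the centre of its underside.
- driver: Bystander: screwdriver 180 mm long, lying on the table. Origin under its middle.
- battery: Bystander: black lamp battery, 100 x 45 x 140 mm, standing. Origin at the centre of its underside.
- cleaner: Bystander: closed bottle, 64 mm across, 160 mm high. Origin at the centre of its underside.
- tray: Bystander: steel parts tray 180 x 140 x 40 mm. Origin at the centre of its underside.
Things that resemble listed ones, but are neither listed nor needed, are in the scene too. Of the things like the part that bears index_mark, leave any that is turquoise or yellow; of the rest the smaller one is meant.

How it is judged:
By the outcome, as a careful person would: the job done as asked, in the order asked, and still so for the second after the job is handed in, with the robot touching nothing.
It also fails if it takes over 61 s, if anything falls off the work surface, if the arm or the gripper's body presses on something with over 40 N, if the wrist force passes 120 N, or if a joint passes its speed limit or range.

## Working session

There is one attempt and no reset: what is moved stays moved. The work goes in short steps, Python scripts to look and compute and a tool call to move; the robot and the scene stay as the last step left them, time stands still between calls to the robot, and variables do not carry over. Pictures are saved under pics/ and viewed, at most 10 in all, crops included, and the job is handed in when it is done.

Besides the shell and the picture viewer there is one more tool, called after "Emit:" as name([rows], argument=value, ...), one row to a line, values as JSON. step_arm: Moves the arm, as the interface text tells. Its arguments: {"type":"object","properties":{"moves":{"type":"array","items":{"type":"array","items":{"type":"number"}}},"grip_force":{"type":"number"}},"required":["moves"]}

```bash
mkdir -p pics; cat > h.py <<'E'
import numpy as np, cv2
from workcell import manip
def ray(c,uv):
    p=cv2.undistortPoints(np.array(uv,float).reshape(-1,1,2),np.array(c['K']),np.array(c['dist_coeffs'])).reshape(-1,2)
    R=cv2.Rodrigues(np.array(c['rvec'],float))[0]; t=np.array(c['tvec'],float).ravel()
    d=np.c_[p,np.ones(len(p))]@R
    return -R.T@t,d
def onz(c,uv,z):
    o,d=ray(c,uv); s=(z-o[2])/d[:,2]; return o+d*s[:,None]
def proj(c,P):
    return cv2.projectPoints(np.array(P,float).reshape(-1,1,3),np.array(c['rvec'],float),np.array(c['tvec'],float),np.array(c['K']),np.array(c['dist_coeffs']))[0].reshape(-1,2)
E
python3 - <<'E'
from h import *
import pickle
o=manip.get_obs(); print({k:np.round(v,3) for k,v in o.items()})
cs={n:manip.camera(n) for n in('top','side')}
pickle.dump(cs,open('c0.pkl','wb'))
for n,c in cs.items(): cv2.imwrite(f'pics/{n}0.png',cv2.resize(c['image'],(800,600),interpolation=cv2.INTER_CUBIC)); print(n,ray(c,[[256,192]]))
E
```

```text
{'clock': np.float64(0.0), 'joint_pos': array([ 1.115,  0.333, -0.065,  1.461,  0.022,  1.35 , -0.088]), 'joint_velocities': array([-0.001, -0.   , -0.   , -0.   , -0.   , -0.   ,  0.001]), 'tau': array([ 2.0000e-03, -6.2545e+01,  5.0000e-02, -3.9161e+01,  1.6000e-02,
        1.0000e-02, -0.0000e+00]), 'position': array([ 0.262, -0.567,  0.231]), 'ee_rot': array([ 0.977,  0.215, -0.   , -0.001]), 'ft_force': array([-0.268,  0.25 , -0.45 ]), 'torque': array([ 0.007, -0.005, -0.004]), 'grasp_force': np.float64(0.0), 'grip_width': np.float64(0.999)}
top (array([ 0.41479222, -0.01184021,  1.24398384]), array([[ 0.13683977,  0.03412438, -0.99027191]]))
side (array([ 0.23230428, -1.13290337,  0.73539981]), array([[ 0.2400858 ,  0.84645774, -0.47528596]]))
```

View pics/top0.png

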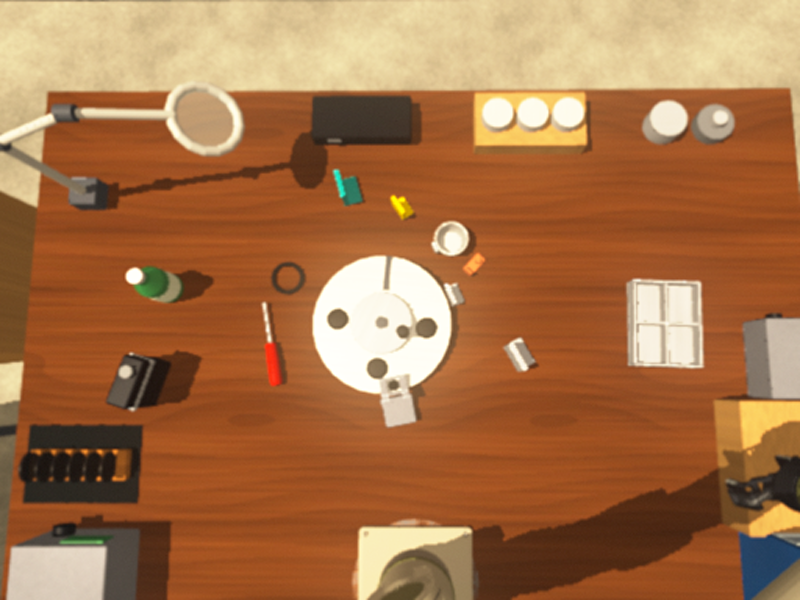

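View pics/side0.png

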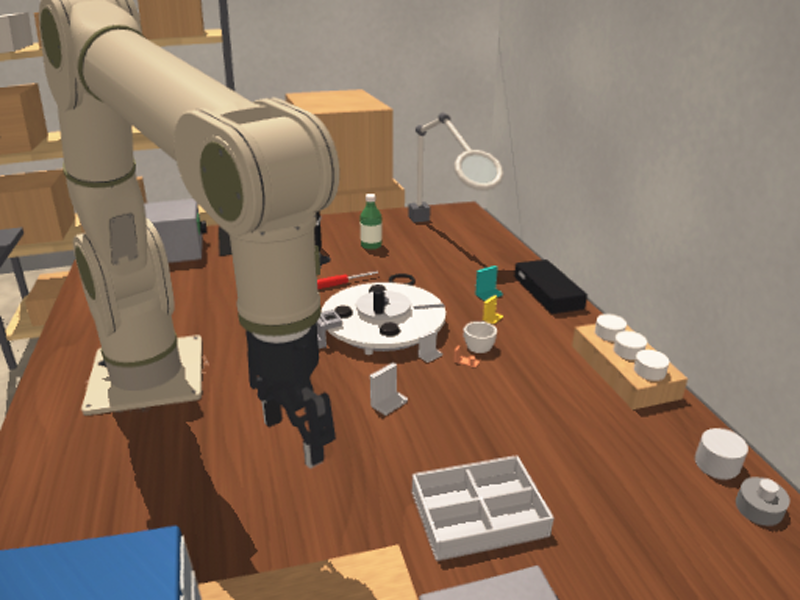

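The top view (800x600 scale) shows the platter at about (382,325), hub at (382,322), knob at (403,331), pointer strip at (388,272) and cage at (397,400).

Index plate candidates are turquoise (347,187), yellow (401,206), steel at the rim (455,294) and larger steel (519,354). Turquoise and yellow are excluded. The smaller steel one, just outside the rim at (455,294), fits. I'll confirm it in an enlarged crop.

```bash
python3 - <<'E'
from h import *
import pickle
cs=pickle.load(open('c0.pkl','rb')); c=cs['top']; im=c['image']
# px scale .64
cr=im[145:275,190:360]; cv2.imwrite('pics/crop1.png',cv2.resize(cr,None,fx=4.6,fy=4.6,interpolation=cv2.INTER_CUBIC))
hsv=cv2.cvtColor(im,cv2.COLOR_BGR2HSV)
m=((hsv[...,1]<60)&(hsv[...,2]>150)).astype(np.uint8)
m[:,:195]=0
cn=max(cv2.findContours(m[150:260,:300],0,1)[0],key=cv2.contourArea).reshape(-1,2)+[0,150]
P=onz(c,cn,0.040)[:,:2]
from scipy.optimize import least_squares
f=least_squares(lambda q:np.hypot(*(P-q[:2]).T)-q[2],[.6,0,.145],loss='soft_l1',f_scale=.002)
print('platter',f.x,len(P))
a=f.x[:2]
# hub top, knob top, plate, dark things
dk=(hsv[...,2]<110).astype(np.uint8)
n,l,s,ce=cv2.connectedComponentsWithStats(dk[150:260,195:300])
for i in range(1,n):
    if s[i,4]>6:
        uv=ce[i]+[195,150]; print(uv.round(1),s[i],[ (lambda p:(p.round(3),(np.hypot(*(p-a))).round(3),np.degrees(np.arctan2(*(p-a)[::-1])).round(1)))(onz(c,[uv],z)[0,:2]) for z in(.04,.052,.116)])
E
```

```text
platter [0.53086331 0.06910644 0.14222322] 322
[298.  160.6] [101   8   4   5  10] [(array([ 0.687, -0.11 ]), np.float64(0.237), np.float64(-49.0)), (array([ 0.684, -0.109]), np.float64(0.235), np.float64(-49.3)), (array([ 0.669, -0.104]), np.float64(0.222), np.float64(-51.3))]
```

View pics/crop1.png

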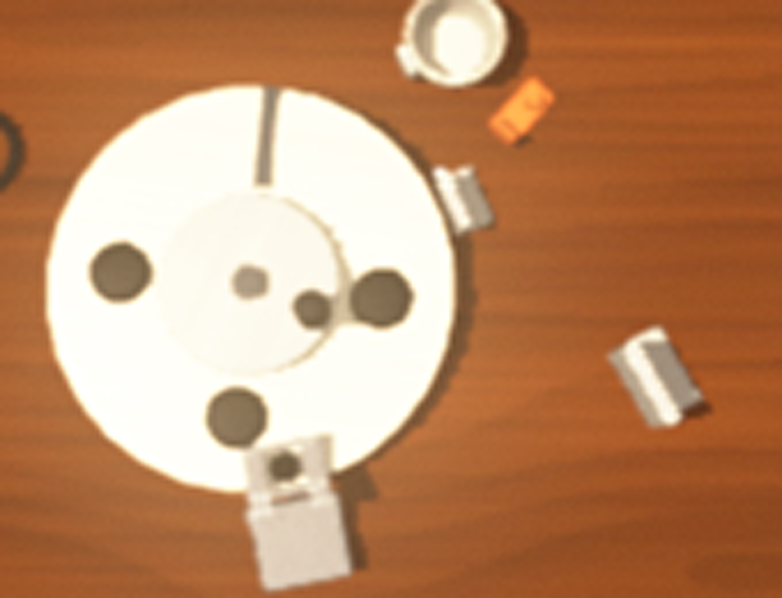

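The crop confirms it. The smaller steel angle plate stands right at the rim, at crop (460,200), and the big steel one at (655,375) is away from the rim. In the same crop the hub is at (250,282), the knob top at (313,309), and the strip runs (264,185) to (271,88).

```bash
python3 - <<'E'
from h import *
import pickle
from scipy.optimize import least_squares
cs=pickle.load(open('c0.pkl','rb')); c=cs['top']; im=c['image']
hsv=cv2.cvtColor(im,cv2.COLOR_BGR2HSV)
px=lambda L:(np.array(L,float)+.5)/4.6-.5+[190,145]
Q=lambda L,z:onz(c,px(L),z)[:,:2]
print('hub',Q([[250,282]],.07)); L=Q([[121,271],[382,298],[236,417]],.052); print('lenses',L,(L[0]+L[1])/2)
print('hsv plate/platter/cage/wood',[hsv[int(v/4.6)+145,int(u/4.6)+190] for u,v in[(455,205),(150,200),(300,550),(600,250),(476,207),(264,185),(313,309)]])
m=((hsv[...,1]<50)&(hsv[...,2]>225)).astype(np.uint8)
cn=max(cv2.findContours(m[150:260,195:300],0,1)[0],key=cv2.contourArea).reshape(-1,2)+[195,150]
P=onz(c,cn,.04)[:,:2]
f=least_squares(lambda q:np.hypot(*(P-q[:2]).T)-q[2],[.53,.07,.145],loss='soft_l1',f_scale=.001);print('platter',f.x)
a=(L[0]+L[1])/2
a=np.mean([a,Q([[250,282]],.07)[0],f.x[:2]],0)
pol=lambda p:(p.round(4),np.hypot(*(p-a)).round(4),np.degrees(np.arctan2(*(p-a)[::-1])).round(1))
print('axis',a)
print('knob top',pol(Q([[313,309]],.116)[0]))
for p in Q([[264,185],[271,88]],.04): print('strip',pol(p))
for p in L: print('lens',pol(p))
for p in Q([[434,173],[470,168],[457,237],[493,225]],.052): print('plate top?',pol(p))
for p in Q([[434,173],[470,168],[457,237],[493,225]],.0): print('plate bot?',pol(p))
for p in Q([[300,540]],.0): print('cage',pol(p))
for p in Q([[286,467]],.054): print('shoe',pol(p))
s=cs['side'];a3=[[*a,.07],[*a,.04]];print('side',proj(s,a3)/.64)
E
```

```text
hub [[0.53209837 0.06701066]]
lenses [[ 0.54176594  0.15962352]
 [ 0.52252058 -0.0249935 ]
 [ 0.43912     0.07724601]] [0.53214326 0.06731501]
hsv plate/platter/cage/wood [array([ 21,  23, 252], dtype=uint8), array([ 26,   8, 255], dtype=uint8), array([ 17,  43, 225], dtype=uint8), array([ 12, 187, 161], dtype=uint8), array([ 16,  64, 176], dtype=uint8), array([ 20,  61, 229], dtype=uint8), array([ 17,  90, 136], dtype=uint8)]
platter [0.53172369 0.06918002 0.14183208]
axis [0.53198844 0.06783523]
knob top (array([0.5094, 0.0217]), np.float64(0.0513), np.float64(-116.1))
strip (array([0.6051, 0.0595]), np.float64(0.0736), np.float64(-6.5))
strip (array([0.6763, 0.0549]), np.float64(0.1449), np.float64(-5.1))
lens (array([0.5418, 0.1596]), np.float64(0.0923), np.float64(83.9))
lens (array([ 0.5225, -0.025 ]), np.float64(0.0933), np.float64(-95.8))
lens (array([0.4391, 0.0772]), np.float64(0.0933), np.float64(174.2))
plate top? (array([ 0.6118, -0.0622]), np.float64(0.1526), np.float64(-58.5))
plate top? (array([ 0.6153, -0.0878]), np.float64(0.1766), np.float64(-61.8))
plate top? (array([ 0.5658, -0.0782]), np.float64(0.1499), np.float64(-77.0))
plate top? (array([ 0.5744, -0.1037]), np.float64(0.1767), np.float64(-76.1))
plate bot? (array([ 0.6203, -0.0644]), np.float64(0.159), np.float64(-56.3))
plate bot? (array([ 0.6241, -0.0912]), np.float64(0.1837), np.float64(-59.9))
plate bot? (array([ 0.5724, -0.0811]), np.float64(0.1543), np.float64(-74.8))
plate bot? (array([ 0.5813, -0.1077]), np.float64(0.1824), np.float64(-74.3))
cage (array([0.3519, 0.0341]), np.float64(0.1832), np.float64(-169.4))
shoe (array([0.4046, 0.042 ]), np.float64(0.13), np.float64(-168.5))
side [[382.90191953 298.80050418]
 [382.98534032 310.17589422]]
```

The measurements agree: axis at about (0.532, 0.067), strip at about -6°, knob at about -116° with radius 51 mm, and plate at about -68° with its inner face at about 152 mm. Next I move above the knob.

Emit:
step_arm([
  [0, 10, 25, 0, 0, 0, 0],
  [0, 28, 68, 0, 0, 0, 0],
  [0, 46, 110, 0, 0, 0, 0],
  [0, 64, 152, 0, 0, 0, 0],
  [0, 82, 195, 0, 0, 0, 0],
  [0, 100, 238, 0, 0, 0, 0],
  [0, 118, 281, 0, 0, 0, 0],
  [0, 136, 324, 0, 0, 0, 0],
  [0, 154, 367, 0, 0, 0, 0],
  [0, 172, 410, 0, 0, 0, 0],
])

```text
clock: 1.1
position: [0.4343, -0.1555, 0.2313]
ee_rot: [0.977, 0.215, -0.0, 0.0]
ft_force: [1.0, 0.1, -1.4]
grip_width: 0.998
grasp_force: 0.0
```

Emit:
step_arm([
  [0, 18, 43, 0, 0, 0, 0],
  [0, 36, 86, 0, 0, 0, 0],
  [0, 54, 129, 0, 0, 0, 0],
  [0, 68, 163, -10, 0, 0, 0],
  [0, 75, 178, -20, 0, 0, 0],
  [0, 75, 179, -30, 0, 0, 0],
  [0, 75, 179, -35, 0, 0, 0],
  [0, 75, 179, -35, 0, 0, 0],
])

```text
clock: 1.9
position: [0.5084, 0.0201, 0.1955]
ee_rot: [0.977, 0.214, -0.001, 0.0]
ft_force: [-0.3, -0.5, -0.5]
grip_width: 0.999
grasp_force: 0.0
```

```bash
cat >> h.py <<'E'
from scipy.spatial.transform import Rotation as Rn
def wristcam(o=None):
    o=o or manip.get_obs(); c=dict(manip.camera('wrist'))
    T=np.eye(4);T[:3,:3]=Rn.from_quat(o['ee_rot']).as_matrix();T[:3,3]=o['position']
    M=np.linalg.inv(T@np.array(c['mount'])); c['rvec']=cv2.Rodrigues(M[:3,:3])[0]; c['tvec']=M[:3,3]; return c
E
python3 - <<'E'
from h import *
import pickle
o=manip.get_obs(); print(o['clock'],o['position'],o['ee_rot'],o['joint_pos'].round(2),o['ft_force'].round(2))
cs={'wrist':wristcam(o),'top':manip.camera('top'),'side':manip.camera('side')}
pickle.dump(cs,open('c1.pkl','wb'))
A=cs['wrist']['image'];B=np.zeros((576,768,3),np.uint8)
t=cs['top']['image'][130:280,170:370]; s=cs['side']['image'][110:290,160:400]
B[:288,:384]=cv2.resize(A,(384,288)); B[:288,384:]=cv2.resize(t,(384,288)); B[288:,:384]=cv2.resize(s,(384,288))
cv2.imwrite('pics/m1.png',B); cv2.imwrite('pics/w1.png',A)
w=cs['wrist']; print(proj(w,[[.532,.0672,.07],[.5094,.0217,.116],[.532+.153*np.cos(-1.183),.0672+.153*np.sin(-1.183),.052]]))
E
```

```text
1.9 [0.50841236 0.02010794 0.19545439] [ 9.76865180e-01  2.13854143e-01 -9.03229606e-04  1.01739793e-04] [ 0.45  0.15 -0.63  1.78  0.09  1.24 -1.34] [-0.27 -0.54 -0.54]
[[216.90651454 136.14534132]
 [255.4318663  200.20231484]
 [392.85664244 140.26211465]]
```

View pics/m1.png

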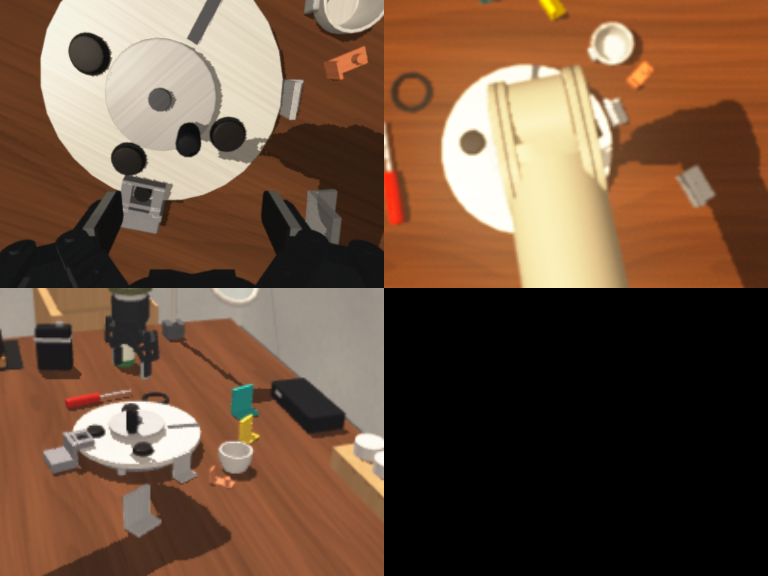

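The wrist view (384 wide tile) shows the hub at (161,99), knob at (188,139), strip at (206,18) and steel index plate at (291,99). The side view shows the platter clear of occlusion. I'll refine the knob and plate numerically and by crop.

```bash
python3 - <<'E'
from h import *
import pickle
cs=pickle.load(open('c1.pkl','rb')); w=cs['wrist'];s=cs['side']
k=np.array([.5094,.0217])
P=[[.532,.0672,.07],[*k,.062],[*k,.116],[.532+.153*np.cos(-1.183),.0672+.153*np.sin(-1.183),.052]]
print(proj(w,P),proj(s,P)); print('cam',ray(w,[[256,192]])[0],ray(w,[[256,192]])[1])
A=w['image'][90:240,120:420]; B=s['image'][170:250,190:340]
M=np.zeros((590,800,3),np.uint8); M[:300,:600]=cv2.resize(A,(600,300),interpolation=cv2.INTER_CUBIC); M[303:303+288,:540]=cv2.resize(B,(540,288),interpolation=cv2.INTER_CUBIC)[:287]
cv2.imwrite('pics/m2.png',M)
E
```

```text
[[216.90651454 136.14534132]
 [255.59208404 179.42734713]
 [255.4318663  200.20231484]
 [392.85664244 140.26211465]] [[245.10377678 191.31288161]
 [242.04214862 200.09199037]
 [241.88317646 186.36933378]
 [272.33035904 213.33808484]]
cam [0.58287483 0.05475969 0.33740889] [[-0.28930128 -0.13188657 -0.94810957]]
```

View pics/m2.png

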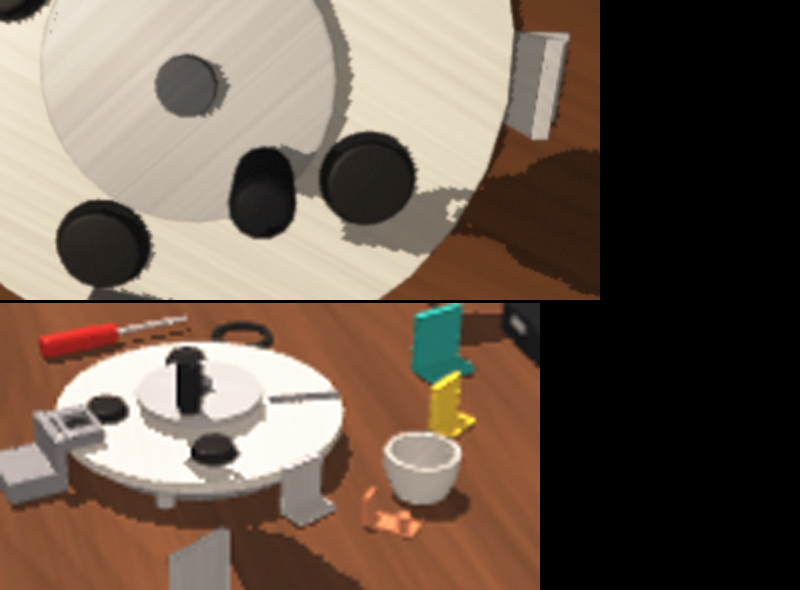

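```bash
python3 - <<'E'
from h import *
import pickle
cs=pickle.load(open('c1.pkl','rb')); w=cs['wrist']
px=lambda L:(np.array(L,float)+.5)/2-.5+[120,90]
Q=lambda L,z:onz(w,px(L),z)[:,:2]
hub=Q([[187,86]],.07)[0]; k=Q([[263,205]],.116)[0]; lens=Q([[369,179],[104,244]],.052); 
pl=Q([[541,34],[533,135],[567,38],[550,137]],.052)
pol=lambda p:((p-hub).round(4),np.hypot(*(p-hub)).round(4),np.degrees(np.arctan2(*(p-hub)[::-1])).round(1))
print('hub',hub,'knob',k,pol(k)); 
for p in lens: print('lens',pol(p))
for p in pl: print('plate',p,pol(p))
d=pl[1]-pl[0];print('len',np.hypot(*d),'normal dir',np.degrees(np.arctan2(d[0],-d[1])), 'mid',pol((pl[0]+pl[1])/2))
E
```

```text
hub [0.53331459 0.0709922 ] knob [0.51370443 0.02700703] (array([-0.0196, -0.044 ]), np.float64(0.0482), np.float64(-114.0))
lens (array([-0.0077, -0.0911]), np.float64(0.0914), np.float64(-94.8))
lens (array([-0.089 ,  0.0086]), np.float64(0.0895), np.float64(174.5))
plate [ 0.61323119 -0.05691821] (array([ 0.0799, -0.1279]), np.float64(0.1508), np.float64(-58.0))
plate [ 0.57444898 -0.07735087] (array([ 0.0411, -0.1483]), np.float64(0.1539), np.float64(-74.5))
plate [ 0.61636865 -0.06783469] (array([ 0.0831, -0.1388]), np.float64(0.1618), np.float64(-59.1))
plate [ 0.57681357 -0.08472089] (array([ 0.0435, -0.1557]), np.float64(0.1617), np.float64(-74.4))
len 0.04383552557767635 normal dir -62.21719793083483 mid (array([ 0.0605, -0.1381]), np.float64(0.1508), np.float64(-66.3))
```

Emit:
step_arm([
  [0, 1, 1, -15, 0, 0, 0],
  [0, 2, 2, -40, 0, 0, 0],
  [0, 2, 2, -70, 0, 0, 0],
  [0, 2, 2, -95, 0, 0, 0],
  [0, 2, 2, -112, 0, 0, 0],
  [0, 2, 2, -116, 0, 0, 0],
  [0, 2, 2, -116, 0, 0, 0],
], grip_force=30)

```text
clock: 2.75
position: [0.5108, 0.0235, 0.0798]
ee_rot: [0.977, 0.215, -0.0, -0.0]
ft_force: [-0.1, 0.4, 0.3]
grip_width: 1.0
grasp_force: 0.0
```

Emit:
step_arm([
  [0.5, 0, 0, 0, 0, 0, 0],
  [0.8, 0, 0, 0, 0, 0, 0],
  [1, 0, 0, 0, 0, 0, 0],
  [1, 0, 0, 0, 0, 0, 0],
  [1, 0, 0, 0, 0, 0, 0],
  [1, 0, 0, 0, 0, 0, 0],
], grip_force=30)

```text
clock: 3.35
position: [0.5116, 0.0235, 0.0809]
ee_rot: [0.977, 0.215, 0.001, 0.0]
ft_force: [-0.6, -0.2, 4.5]
grip_width: 0.293
grasp_force: 29.5
```

```bash
python3 - <<'E'
from h import *
import pickle
o=manip.get_obs(); print({k:np.round(v,4) for k,v in o.items() if k not in('tau',)})
cs={'wrist':wristcam(o),'side':manip.camera('side')}
pickle.dump(cs,open('c2.pkl','wb'))
A=cs['wrist']['image']; s=cs['side']['image'][110:290,160:400]
cv2.imwrite('pics/m3.png',np.hstack([cv2.resize(A,(400,300)),cv2.resize(s,(400,300))]))
E
```

```text
{'clock': np.float64(3.35), 'joint_pos': array([ 0.408 ,  0.2892, -0.6106,  1.9004,  0.1949,  1.0097, -1.4255]), 'joint_velocities': array([-0.0006, -0.0001, -0.    , -0.0009, -0.0004, -0.0026, -0.0005]), 'position': array([0.5116, 0.0235, 0.0809]), 'ee_rot': array([9.767e-01, 2.147e-01, 5.000e-04, 2.000e-04]), 'ft_force': array([-0.5979, -0.2111,  4.512 ]), 'torque': array([-0.0883,  0.0885, -0.0245]), 'grasp_force': np.float64(29.4798), 'grip_width': np.float64(0.2927)}
```

View pics/m3.png

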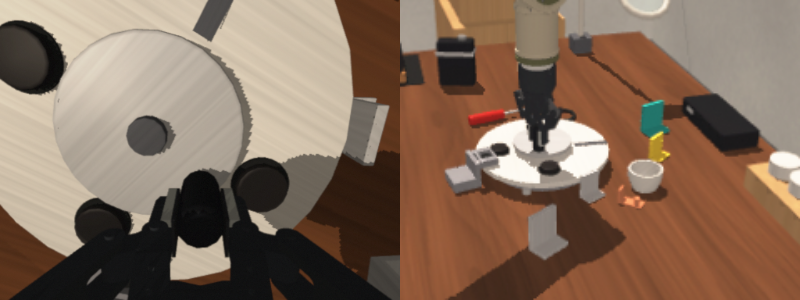

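Gripped: width is about 25 mm. The wrist view shows the hub at (148,136), two full lenses at (260,185) and (25,55), the strip at (212,18) and the plate at (370,130). The side view shows the gripper on the knob. Next: a lens-angle detector and the circle table.

```bash
cat >> h.py <<'E'
import sys
def lenses(c,ax,vmax=75):
    """angles (deg) of dark round lens blobs at r~92 mm on z=.052"""
    v=c['image'].max(2); m=(v<vmax).astype(np.uint8); out=[]
    m=cv2.morphologyEx(m,cv2.MORPH_OPEN,np.ones((3,3),np.uint8))
    for k in cv2.findContours(m,cv2.RETR_LIST,cv2.CHAIN_APPROX_NONE)[0]:
        if len(k)<15: continue
        P=onz(c,k.reshape(-1,2),.049)[:,:2]
        q=cv2.minEnclosingCircle((P*1000).astype(np.float32)); ctr=P.mean(0) if 0 else np.array(q[0])/1000
        r=np.hypot(*(ctr-ax)); a=cv2.contourArea((P*1000).astype(np.float32))
        if .078<r<.106 and 17<q[1]<25 and a>.72*np.pi*q[1]**2: out.append((np.degrees(np.arctan2(*(ctr-ax)[::-1])),r*1000,q[1]))
    return np.round(out,1)
E
python3 - <<'E'
from h import *
import pickle
cs=pickle.load(open('c2.pkl','rb')); w=cs['wrist'];s=cs['side']
print('hub',onz(w,[[189.4,174.]],.07),'plate top corners',)
px=lambda L:np.array(L,float)*1.28
hub=onz(w,px([[148,136]]),.07)[0,:2]
pl=onz(w,px([[379,104],[361,160],[388,107],[370,165]]),.052)[:,:2]; print(hub,np.degrees(np.arctan2(*(pl-hub).T[::-1])),np.hypot(*(pl-hub).T))
for v in(60,75,90): print(v,lenses(w,hub,v).tolist(),lenses(s,np.array([.5325,.068]),v).tolist())
c1=pickle.load(open('c1.pkl','rb'))
print(lenses(c1['wrist'],np.array([.533,.071])),lenses(c1['side'],np.array([.5325,.068])))
E
```

```text
hub [[0.53421686 0.07052545 0.07      ]] plate top corners
[0.53418709 0.07049308] [-58.82667032 -73.98061696 -59.80686405 -74.967584  ] [0.15290695 0.14999076 0.15900052 0.15765444]
60 [] [[-98.1, 103.1, 23.0]]
75 [[85.0, 90.3, 23.0]] []
90 [[85.1, 90.0, 23.1]] []
[[-95.4  91.2  22.5]] []
```

```bash
cat >> h.py <<'E'
def runs(c,ax,r,z,thr):
    t=np.radians(np.arange(0,720,.5)); P=np.c_[ax[0]+r*np.cos(t),ax[1]+r*np.sin(t),np.full(len(t),z)]
    uv=proj(c,P); H,W=c['image'].shape[:2]
    ok=(uv[:,0]>1)&(uv[:,0]<W-2)&(uv[:,1]>1)&(uv[:,1]<H-2)
    g=cv2.remap(c['image'].max(2),uv[:,0].astype(np.float32),uv[:,1].astype(np.float32),1).ravel().astype(float); g[~ok]=-1
    b=(g<thr)&ok; e=np.flatnonzero(np.diff(b.astype(int))); out=[]
    for i,j in zip(e[:-1],e[1:]):
        if b[i+1] and 3<(j-i)/2<60 and ok[i] and ok[j+1] and i<720: 
            m=((i+j)/4+.25+180)%360-180; out.append((round(m,1),(j-i)/2,int(g[i+1:j+1].mean())))
    return out
def show(c,ax): print(' lens',runs(c,ax,.092,.052,75),'\n strip',runs(c,ax,.128,.04,140))
E
python3 - <<'E'
from h import *
import pickle
c2=pickle.load(open('c2.pkl','rb'));c1=pickle.load(open('c1.pkl','rb'))
for c,ax in((c1['wrist'],[.5333,.071]),(c2['wrist'],[.5342,.0705]),(c1['side'],[.533,.0688]),(c2['side'],[.533,.0688])): show(c,ax)
C=np.array([53.30,6.88])*10; A=-115.4
E
```

```text
lens [(np.float64(74.2), np.float64(8.0), 53), (np.float64(91.8), np.float64(11.0), 63), (np.float64(174.5), np.float64(27.5), 39), (np.float64(-95.0), np.float64(27.5), 35)] 
 strip [(np.float64(-170.5), np.float64(13.5), 120), (np.float64(-155.2), np.float64(4.0), 121), (np.float64(-98.2), np.float64(17.0), 121)]
 lens [(np.float64(84.0), np.float64(27.5), 53), (np.float64(-172.5), np.float64(52.5), 22)] 
 strip [(np.float64(-170.8), np.float64(36.0), 21), (np.float64(-121.2), np.float64(18.0), 21), (np.float64(-92.0), np.float64(32.5), 108)]
 lens [(np.float64(86.2), np.float64(20.0), 55), (np.float64(-178.2), np.float64(28.0), 51), (np.float64(-97.2), np.float64(20.0), 57)] 
 strip [(np.float64(83.8), np.float64(12.0), 94), (np.float64(177.8), np.float64(13.0), 83), (np.float64(-164.0), np.float64(10.5), 114), (np.float64(-5.0), np.float64(4.5), 128)]
 lens [(np.float64(65.0), np.float64(15.5), 41), (np.float64(85.8), np.float64(19.0), 41), (np.float64(-177.8), np.float64(29.0), 51), (np.float64(-96.5), np.float64(19.5), 57)] 
 strip [(np.float64(66.8), np.float64(14.0), 49), (np.float64(84.8), np.float64(17.0), 51), (np.float64(177.5), np.float64(13.5), 87), (np.float64(-164.0), np.float64(10.5), 114)]
```

```bash
cat > gen.py <<'E'
import json,sys,os,numpy as np
C=np.array([533.,68.8]);R=50.
S=json.load(open('st.json')) if os.path.exists('st.json') else dict(a=np.radians(-115.4),p=[511.,24.])
# args: one comma list of crank speeds (rad/s) per call, "2.5x10" allowed
for call in sys.argv[1:]:
    sp=[]
    for t in call.split(','):
        v,_,n=t.partition('x'); sp+=[float(v)]*int(n or 1)
    p0=np.array(S['p']); rows=[]
    for v in sp:
        S['a']+=v*.1; d=np.round((C+R*np.array([np.cos(S['a']),np.sin(S['a'])])-p0)*2)/2
        rows.append([1,float(d[0]),float(d[1]),0,0,0,0])
    S['p']=(p0+d).tolist(); print(json.dumps(rows).replace('.0,',',')); print('crank deg',round(np.degrees(S['a']),1))
json.dump(S,open('st.json','w'))
E
python3 gen.py .3,.8,1.3,1.8,2.3,2.5x5 2.5x10
```

```text
[[1, 2, -1, 0, 0, 0, 0], [1, 5.5, -2.5, 0, 0, 0, 0], [1, 12, -4, 0, 0, 0, 0], [1, 21, -5, 0, 0, 0, 0], [1, 32.5, -4, 0, 0, 0, 0], [1, 44, -0, 0, 0, 0, 0], [1, 54.5, 7, 0, 0, 0, 0], [1, 63, 16, 0, 0, 0, 0], [1, 68.5, 27, 0, 0, 0, 0], [1, 71.5, 39, 0, 0, 0, 0]]
crank deg -6.5
[[1, 0, 12.5, 0, 0, 0, 0], [1, -3, 24.5, 0, 0, 0, 0], [1, -9.5, 35.5, 0, 0, 0, 0], [1, -18, 44.5, 0, 0, 0, 0], [1, -28.5, 51, 0, 0, 0, 0], [1, -40.5, 55, 0, 0, 0, 0], [1, -53, 55.5, 0, 0, 0, 0], [1, -65, 53.5, 0, 0, 0, 0], [1, -76.5, 48, 0, 0, 0, 0], [1, -86, 40, 0, 0, 0, 0]]
crank deg 136.7
```

Emit:
step_arm([
  [1, 2, -1, 0, 0, 0, 0],
  [1, 5.5, -2.5, 0, 0, 0, 0],
  [1, 12, -4, 0, 0, 0, 0],
  [1, 21, -5, 0, 0, 0, 0],
  [1, 32.5, -4, 0, 0, 0, 0],
  [1, 44, 0, 0, 0, 0, 0],
  [1, 54.5, 7, 0, 0, 0, 0],
  [1, 63, 16, 0, 0, 0, 0],
  [1, 68.5, 27, 0, 0, 0, 0],
  [1, 71.5, 39, 0, 0, 0, 0],
])

```text
clock: 4.45
position: [0.5807, 0.0648, 0.0807]
ee_rot: [0.976, 0.216, -0.002, -0.001]
ft_force: [-19.4, 1.2, 19.8]
grip_width: 0.292
grasp_force: 31.1
```

Emit:
step_arm([
  [1, 0, 12.5, 0, 0, 0, 0],
  [1, -3, 24.5, 0, 0, 0, 0],
  [1, -9.5, 35.5, 0, 0, 0, 0],
  [1, -18, 44.5, 0, 0, 0, 0],
  [1, -28.5, 51, 0, 0, 0, 0],
  [1, -40.5, 55, 0, 0, 0, 0],
  [1, -53, 55.5, 0, 0, 0, 0],
  [1, -65, 53.5, 0, 0, 0, 0],
  [1, -76.5, 48, 0, 0, 0, 0],
  [1, -86, 40, 0, 0, 0, 0],
])

```text
clock: 5.45
position: [0.4954, 0.1054, 0.0808]
ee_rot: [0.976, 0.216, 0.0, -0.001]
ft_force: [-4.7, 5.1, 10.5]
grip_width: 0.291
grasp_force: 30.3
```

```bash
cat > look.py <<'E'
from h import *
import pickle,sys
o=manip.get_obs(); print(o['clock'],o['position'].round(4),o['ft_force'].round(1),o['grip_width'].round(3),o['grasp_force'].round(1))
n=sys.argv[1]; W=[.5342,.0705]; S=[.533,.0688]; cs={}
for k in sys.argv[2:]:
    cs[k]=wristcam(o) if k=='wrist' else manip.camera(k); print(k); show(cs[k],W if k=='wrist' else S)
pickle.dump(cs,open(n+'.pkl','wb'))
E
python3 look.py l1 wrist; python3 gen.py 2.5x10
```

```text
[[1, -7, -10, 0, 0, 0, 0], [1, -12, -21.5, 0, 0, 0, 0], [1, -13.5, -34, 0, 0, 0, 0], [1, -12, -46.5, 0, 0, 0, 0], [1, -7.5, -58, 0, 0, 0, 0], [1, -0.5, -68, 0, 0, 0, 0], [1, 9, -76, 0, 0, 0, 0], [1, 20.5, -81.5, 0, 0, 0, 0], [1, 32.5, -84, 0, 0, 0, 0], [1, 45, -83.5, 0, 0, 0, 0]]
crank deg 279.9Traceback (most recent call last):
  File "look.py", line 3, in <module>
    o=manip.get_obs(); print(o['clock'],o['position'].round(4),o['ft_force'].round(1),o['grip_width'].round(3),o['grasp_force'].round(1))
                                                                                      ^^^^^^^^^^^^^^^^^^^^^
AttributeError: 'float' object has no attribute 'round'
```

```bash
sed -i "s/o\['grip_width'\].round(3),o\['grasp_force'\].round(1)/o['grip_width']/" look.py; sed -i 's/533.,68.8/531.3,67.9/' gen.py; echo '{"a": 2.3859,"p":[496.5,103.0]}' > st.json
python3 look.py l1 wrist; python3 gen.py 2.7,2.5x9
```

```text
5.45 [0.4954 0.1054 0.0808] [-4.7  5.1 10.5] 0.29123126657007187
wrist
 lens [(np.float64(141.8), np.float64(10.0), 23), (np.float64(163.5), np.float64(21.5), 15)] 
 strip [(np.float64(159.8), np.float64(19.0), 22), (np.float64(-165.0), np.float64(33.5), 32), (np.float64(-141.0), np.float64(13.5), 26), (np.float64(-126.2), np.float64(14.0), 22)]
[[1, -9.5, -12, 0, 0, 0, 0], [1, -14, -23.5, 0, 0, 0, 0], [1, -15, -36, 0, 0, 0, 0], [1, -13.5, -48, 0, 0, 0, 0], [1, -8.5, -59.5, 0, 0, 0, 0], [1, -1.5, -69.5, 0, 0, 0, 0], [1, 8.5, -77.5, 0, 0, 0, 0], [1, 19.5, -83, 0, 0, 0, 0], [1, 32, -85, 0, 0, 0, 0], [1, 44.5, -84, 0, 0, 0, 0]]
crank deg 281.1
```

```bash
python3 look.py l2 side; python3 - <<'E'
from h import *
import pickle
w=pickle.load(open('l1.pkl','rb'))['wrist'];s=pickle.load(open('l2.pkl','rb'))['side']
t=np.radians(np.arange(0,360,30)); 
w2=w['image'].copy()
for r in proj(w,np.c_[.5342+.092*np.cos(t),.0705+.092*np.sin(t),t*0+.052]): cv2.circle(w2,tuple(int(v) for v in np.clip(r,-999,999)),2,(0,0,255),-1)
cv2.imwrite('pics/m4.png',np.hstack([cv2.resize(w2,(400,300)),cv2.resize(s['image'][110:290,160:400],(400,300))]))
E
```

```text
5.5 [0.4941 0.1038 0.0807] [-11.5   8.9  18.5] 0.2985456856479238
side
 lens [(np.float64(98.8), np.float64(7.0), 46), (np.float64(111.8), np.float64(7.0), 37), (np.float64(163.8), np.float64(31.0), 52), (np.float64(-114.0), np.float64(20.5), 56), (np.float64(-31.2), np.float64(29.0), 52)] 
 strip [(np.float64(67.8), np.float64(4.0), 124), (np.float64(97.5), np.float64(17.5), 67), (np.float64(177.5), np.float64(13.5), 90), (np.float64(-164.0), np.float64(10.5), 114)]
```

View pics/m4.png

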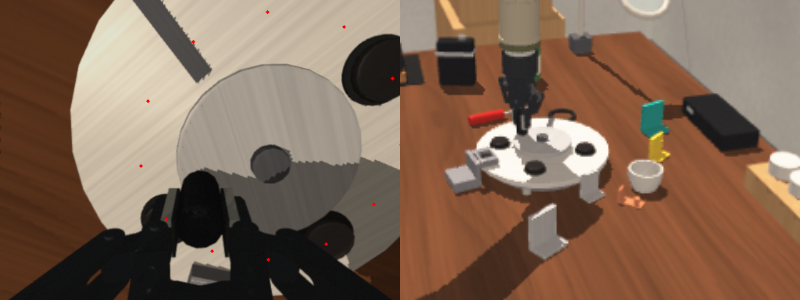

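Wrist tile: the strip at (175,40) and a lens at (372,70), with hub and knob as expected. Side tile: three lenses clear of the gripper, at (500,142), (536,167) and (585,148). I'll use the side camera for angles and calibrate its effective lens height.

```bash
python3 - <<'E'
from h import *
import pickle
a=pickle.load(open('c1.pkl','rb'))['side'];b=pickle.load(open('l2.pkl','rb'))['side'];w=pickle.load(open('l1.pkl','rb'))['wrist']
for ax in([.532,.068],):
  for z in(.044,.046,.048):
    for thr in(75,90):print(z,thr,[[(float(x[0]),float(x[1])) for x in runs(c,ax,.093,z,thr)] for c in(a,b)])
for r in(.09,.11,.128): print(r,[tuple(map(float,x)) for x in runs(w,[.5342,.0705],r,.04,140)])
E
```

```text
0.044 75 [[(84.2, 13.0), (172.8, 30.0), (-106.0, 6.5), (-93.0, 17.5)], [(110.0, 8.5), (155.5, 28.5), (-113.5, 25.5), (-22.5, 30.5)]]
0.044 90 [[(84.0, 14.5), (173.0, 31.5), (-96.8, 25.0)], [(109.8, 9.0), (155.2, 30.0), (-113.5, 26.5), (-22.5, 32.5)]]
0.046 75 [[(84.0, 14.5), (175.0, 29.5), (-96.8, 24.0)], [(98.8, 4.0), (110.5, 7.5), (157.0, 29.5), (-113.8, 25.0), (-24.5, 30.5)]]
0.046 90 [[(84.0, 16.5), (175.0, 31.5), (-97.0, 24.5)], [(98.8, 5.0), (110.5, 8.5), (157.0, 31.5), (-113.2, 26.0), (-24.5, 32.5)]]
0.048 75 [[(85.8, 20.0), (177.2, 30.0), (-97.2, 23.0)], [(98.5, 5.5), (110.8, 7.0), (159.0, 30.5), (-113.5, 24.5), (-26.8, 30.0)]]
0.048 90 [[(86.2, 23.0), (177.2, 31.0), (-96.8, 24.0)], [(98.8, 7.0), (110.8, 8.0), (158.8, 32.0), (-113.5, 25.5), (-26.5, 31.5)]]
0.09 [(64.8, 9.0, 79.0), (161.0, 43.5, 25.0), (-26.8, 30.0, 30.0)]
0.11 [(64.5, 7.5, 81.0), (154.8, 23.0, 22.0)]
0.128 [(159.8, 19.0, 22.0), (-165.0, 33.5, 32.0), (-141.0, 13.5, 26.0), (-126.2, 14.0, 22.0)]
```

Emit:
step_arm([
  [1, -9.5, -12, 0, 0, 0, 0],
  [1, -14, -23.5, 0, 0, 0, 0],
  [1, -15, -36, 0, 0, 0, 0],
  [1, -13.5, -48, 0, 0, 0, 0],
  [1, -8.5, -59.5, 0, 0, 0, 0],
  [1, -1.5, -69.5, 0, 0, 0, 0],
  [1, 8.5, -77.5, 0, 0, 0, 0],
  [1, 19.5, -83, 0, 0, 0, 0],
  [1, 32, -85, 0, 0, 0, 0],
  [1, 44.5, -84, 0, 0, 0, 0],
])

```text
clock: 6.55
position: [0.542, 0.0209, 0.0808]
ee_rot: [0.977, 0.215, 0.001, -0.001]
ft_force: [-3.9, 12.7, 10.5]
grip_width: 0.297
grasp_force: 31.0
```

```bash
cat >> h.py <<'E'
def show(c,ax):
    f=lambda L:[tuple(float(v) for v in x) for x in L]
    print(' lens90',f(runs(c,[.532,.068],.093,.0455,90)))
E
cat > sim.py <<'E'
import numpy as np
from scipy.optimize import least_squares
# events (duration, crank speed); data (t, strip angle deg unwrapped)
E=[(.1,.3),(.1,.8),(.1,1.3),(.1,1.8),(.1,2.3),(1.5,2.5),(.1,0),(.1,2.9),(.9,2.5)]
D=[(2.0,64.6),(2.05,66.3)]
def sim(f,I,E,a0=-5.7,w0=0,dt=.002):
    w=w0;a=np.radians(a0);T=[0];A=[a0];W=[w0]
    for d,v in E:
        for _ in range(round(d/dt)):
            tq=.02*(v-w)-.003*w
            if w==0: w=max(0,(tq-f)/I*dt) if tq>0 else 0
            else:
                w2=w+(tq-f*np.sign(w))/I*dt; w=0 if w2*w<0 else w2
            a+=w*dt; T.append(T[-1]+dt);A.append(np.degrees(a));W.append(w)
    return np.array(T),np.array(A),np.array(W)
def fit(E,D):
    g=lambda q:np.r_[[np.interp(t,*sim(q[0]/100,q[1]/100,E)[:2])-x for t,x in D],(q[0]-1.55)/.4,(q[1]-1.6)/.25]
    return least_squares(g,[1.55,1.6]).x/100
E
python3 look.py l3 side; python3 - <<'E'
from sim import *
q=fit(E,D);print(q); T,A,W=sim(*q,E); print(A[-1],W[-1],W[1000])
E
```

```text
6.55 [0.542  0.0209 0.0808] [-3.9 12.7 10.5] 0.2969194595590605
side
 lens90 [(53.8, 41.0, 39.0), (-133.5, 26.5, 52.0), (-43.0, 30.5, 54.0)]
[0.02147578 0.01748008]
129.5737602528963 1.148203385673419 1.09860920025532
```

```bash
sed -i 's/^D=.*/D=[(2.0,64.6),(2.05,66.3),(3.1,136.8)]/; s/^E=\[\(.*\)\]$/E=[\1,(.05,0)]/' sim.py; python3 - <<'E'
from sim import *
P=np.array([(580.7,64.8),(495.4,105.4),(494.1,103.8),(542,20.9),(511.6,23.5)])
print(least_squares(lambda c:np.hypot(*(P-c[:2]).T)-50,[531,68]).x,least_squares(lambda c:np.hypot(*(P-c[:2]).T)-c[2],[531,68,50]).x)
q=fit(E,D);print(q); T,A,W=sim(*q,E); print(A[-1],W[-1],W[1025],W[-30])
for v in (2.6,2.7,2.8,2.9,3.0):
  print(v,(.02*v-q[0])/.023)
E
```

```text
[530.76318926  69.74213393] [530.82162097  69.7920527   50.13622693]
[0.01812746 0.02177774]
139.44306775958296 1.1439412004394123 1.0473122979487026 1.2476601344087295
2.6 1.4727191432632838
2.7 1.5596756650024144
2.8 1.6466321867415443
2.9 1.7335887084806747
3.0 1.8205452302198053
```

```bash
sed -i 's/531.3,67.9/530.8,69.5/' gen.py; python3 gen.py 3.1x4,2.7x6 2.7x10; python3 - <<'E'
from sim import *
q=fit(E,D); T,A,W=sim(*q,E+[(.4,3.1),(1.6,2.7)]); print(W[-1000::100],A[-1])
E
```

```text
[[1, 14, 6.5, 0, 0, 0, 0], [1, 26, 16, 0, 0, 0, 0], [1, 35, 29, 0, 0, 0, 0], [1, 39.5, 43.5, 0, 0, 0, 0], [1, 39.5, 57, 0, 0, 0, 0], [1, 36, 70, 0, 0, 0, 0], [1, 29, 81.5, 0, 0, 0, 0], [1, 19, 91, 0, 0, 0, 0], [1, 7.5, 97.5, 0, 0, 0, 0], [1, -6, 100.5, 0, 0, 0, 0]]
crank deg 445.0
[[1, -13, -1, 0, 0, 0, 0], [1, -26, -5, 0, 0, 0, 0], [1, -37, -12.5, 0, 0, 0, 0], [1, -46, -22.5, 0, 0, 0, 0], [1, -52, -35, 0, 0, 0, 0], [1, -54, -48, 0, 0, 0, 0], [1, -53, -61.5, 0, 0, 0, 0], [1, -48, -74, 0, 0, 0, 0], [1, -40, -85, 0, 0, 0, 0], [1, -29.5, -93, 0, 0, 0, 0]]
crank deg 599.7
[1.14555403 1.29077276 1.40757973 1.43656751 1.46003055 1.4790218
 1.49439353 1.50683557 1.5169063  1.52505767] 305.15408061169904
```

Emit:
step_arm([
  [1, 14, 6.5, 0, 0, 0, 0],
  [1, 26, 16, 0, 0, 0, 0],
  [1, 35, 29, 0, 0, 0, 0],
  [1, 39.5, 43.5, 0, 0, 0, 0],
  [1, 39.5, 57, 0, 0, 0, 0],
  [1, 36, 70, 0, 0, 0, 0],
  [1, 29, 81.5, 0, 0, 0, 0],
  [1, 19, 91, 0, 0, 0, 0],
  [1, 7.5, 97.5, 0, 0, 0, 0],
  [1, -6, 100.5, 0, 0, 0, 0],
])

```text
clock: 7.6
position: [0.5356, 0.1197, 0.0808]
ee_rot: [0.977, 0.215, 0.001, 0.0]
ft_force: [-0.5, -1.4, 9.8]
grip_width: 0.291
grasp_force: 30.8
```

Emit:
step_arm([
  [1, -13, -1, 0, 0, 0, 0],
  [1, -26, -5, 0, 0, 0, 0],
  [1, -37, -12.5, 0, 0, 0, 0],
  [1, -46, -22.5, 0, 0, 0, 0],
  [1, -52, -35, 0, 0, 0, 0],
  [1, -54, -48, 0, 0, 0, 0],
  [1, -53, -61.5, 0, 0, 0, 0],
  [1, -48, -74, 0, 0, 0, 0],
  [1, -40, -85, 0, 0, 0, 0],
  [1, -29.5, -93, 0, 0, 0, 0],
])

```text
clock: 8.6
position: [0.5067, 0.0256, 0.0809]
ee_rot: [0.977, 0.215, 0.001, 0.0]
ft_force: [2.5, 6.2, 5.5]
grip_width: 0.289
grasp_force: 30.4
```

```bash
python3 look.py l4 side; python3 gen.py 3,2.7x9
```

```text
8.6 [0.5067 0.0256 0.0809] [2.5 6.2 5.5] 0.28944809883083344
side
 lens90 [(33.8, 26.0, 51.0), (80.8, 37.0, 39.0), (127.0, 27.5, 52.0), (-144.8, 29.0, 53.0)]
[[1, 14, -5.5, 0, 0, 0, 0], [1, 27.5, -7, 0, 0, 0, 0], [1, 40.5, -4.5, 0, 0, 0, 0], [1, 52.5, 1, 0, 0, 0, 0], [1, 63, 10, 0, 0, 0, 0], [1, 70.5, 21, 0, 0, 0, 0], [1, 74.5, 34, 0, 0, 0, 0], [1, 75, 47.5, 0, 0, 0, 0], [1, 72, 60.5, 0, 0, 0, 0], [1, 65.5, 72.5, 0, 0, 0, 0]]
crank deg 756.1
```

```bash
python3 gen.py 2.65x10; sed -i 's/^D=\[\(.*\)\]$/D=[\1,(5.15,305.5)]/; s/^E=\[\(.*\)\]$/E=[\1,(.4,3.1),(1.6,2.7),(.05,0),(.1,3),(.9,2.7),(1,2.65)]/' sim.py; python3 - <<'E'
from sim import *
q=fit(E,D); T,A,W=sim(*q,E); print(q,W[1600::50].round(2),A[-1])
E
```

```text
[[1, -9, 9.5, 0, 0, 0, 0], [1, -20, 16.5, 0, 0, 0, 0], [1, -33, 20, 0, 0, 0, 0], [1, -46, 20, 0, 0, 0, 0], [1, -59, 17, 0, 0, 0, 0], [1, -70.5, 10.5, 0, 0, 0, 0], [1, -80, 1, 0, 0, 0, 0], [1, -86.5, -10.5, 0, 0, 0, 0], [1, -90, -23, 0, 0, 0, 0], [1, -89.5, -36.5, 0, 0, 0, 0]]
crank deg 907.9
[0.01805766 0.02188412] [1.19 1.26 1.32 1.38 1.42 1.43 1.44 1.46 1.47 1.48 1.49 1.49 1.5  1.51
 1.51 1.52 1.52 1.53 1.53 1.53 1.42 1.46 1.47 1.48 1.48 1.49 1.5  1.51
 1.51 1.52 1.52 1.52 1.52 1.52 1.52 1.52 1.52 1.52 1.52 1.52 1.52] 482.06940116446924
```

Emit:
step_arm([
  [1, 14, -5.5, 0, 0, 0, 0],
  [1, 27.5, -7, 0, 0, 0, 0],
  [1, 40.5, -4.5, 0, 0, 0, 0],
  [1, 52.5, 1, 0, 0, 0, 0],
  [1, 63, 10, 0, 0, 0, 0],
  [1, 70.5, 21, 0, 0, 0, 0],
  [1, 74.5, 34, 0, 0, 0, 0],
  [1, 75, 47.5, 0, 0, 0, 0],
  [1, 72, 60.5, 0, 0, 0, 0],
  [1, 65.5, 72.5, 0, 0, 0, 0],
])

```text
clock: 9.65
position: [0.5715, 0.0987, 0.0808]
ee_rot: [0.977, 0.215, -0.0, 0.0]
ft_force: [-4.4, -3.2, 12.6]
grip_width: 0.294
grasp_force: 31.1
```

Emit:
step_arm([
  [1, -9, 9.5, 0, 0, 0, 0],
  [1, -20, 16.5, 0, 0, 0, 0],
  [1, -33, 20, 0, 0, 0, 0],
  [1, -46, 20, 0, 0, 0, 0],
  [1, -59, 17, 0, 0, 0, 0],
  [1, -70.5, 10.5, 0, 0, 0, 0],
  [1, -80, 1, 0, 0, 0, 0],
  [1, -86.5, -10.5, 0, 0, 0, 0],
  [1, -90, -23, 0, 0, 0, 0],
  [1, -89.5, -36.5, 0, 0, 0, 0],
])

```text
clock: 10.65
position: [0.481, 0.062, 0.0808]
ee_rot: [0.977, 0.215, -0.001, 0.0]
ft_force: [-2.0, -0.2, 10.5]
grip_width: 0.293
grasp_force: 31.0
```

```bash
python3 look.py l5 side; python3 gen.py 2.9,2.65x9 2.65x10
```

```text
10.65 [0.481  0.062  0.0808] [-2.  -0.2 10.5] 0.29285203559355844
side
 lens90 [(28.5, 28.5, 51.0), (101.0, 9.5, 49.0), (117.0, 14.5, 42.0), (-150.2, 28.0, 52.0), (-60.8, 29.0, 53.0)]
[[1, 4, -13.5, 0, 0, 0, 0], [1, 11, -25, 0, 0, 0, 0], [1, 20.5, -34, 0, 0, 0, 0], [1, 32.5, -40, 0, 0, 0, 0], [1, 45, -43, 0, 0, 0, 0], [1, 58.5, -42, 0, 0, 0, 0], [1, 71, -38, 0, 0, 0, 0], [1, 82, -31, 0, 0, 0, 0], [1, 90.5, -21, 0, 0, 0, 0], [1, 96.5, -9, 0, 0, 0, 0]]
crank deg 1061.2
[[1, 2.5, 13, 0, 0, 0, 0], [1, 2, 26, 0, 0, 0, 0], [1, -2.5, 38.5, 0, 0, 0, 0], [1, -10, 49.5, 0, 0, 0, 0], [1, -20, 58, 0, 0, 0, 0], [1, -32, 63.5, 0, 0, 0, 0], [1, -45, 66, 0, 0, 0, 0], [1, -58, 65, 0, 0, 0, 0], [1, -70.5, 60, 0, 0, 0, 0], [1, -81.5, 52.5, 0, 0, 0, 0]]
crank deg 1213.0
```

Emit:
step_arm([
  [1, 4, -13.5, 0, 0, 0, 0],
  [1, 11, -25, 0, 0, 0, 0],
  [1, 20.5, -34, 0, 0, 0, 0],
  [1, 32.5, -40, 0, 0, 0, 0],
  [1, 45, -43, 0, 0, 0, 0],
  [1, 58.5, -42, 0, 0, 0, 0],
  [1, 71, -38, 0, 0, 0, 0],
  [1, 82, -31, 0, 0, 0, 0],
  [1, 90.5, -21, 0, 0, 0, 0],
  [1, 96.5, -9, 0, 0, 0, 0],
])

```text
clock: 11.7
position: [0.5782, 0.0543, 0.0808]
ee_rot: [0.977, 0.215, -0.001, -0.0]
ft_force: [-10.1, 3.5, 15.5]
grip_width: 0.292
grasp_force: 31.5
```

Emit:
step_arm([
  [1, 2.5, 13, 0, 0, 0, 0],
  [1, 2, 26, 0, 0, 0, 0],
  [1, -2.5, 38.5, 0, 0, 0, 0],
  [1, -10, 49.5, 0, 0, 0, 0],
  [1, -20, 58, 0, 0, 0, 0],
  [1, -32, 63.5, 0, 0, 0, 0],
  [1, -45, 66, 0, 0, 0, 0],
  [1, -58, 65, 0, 0, 0, 0],
  [1, -70.5, 60, 0, 0, 0, 0],
  [1, -81.5, 52.5, 0, 0, 0, 0],
])

```text
clock: 12.7
position: [0.4965, 0.1068, 0.0808]
ee_rot: [0.977, 0.215, 0.0, -0.0]
ft_force: [0.5, 0.0, 8.0]
grip_width: 0.291
grasp_force: 30.8
```

```bash
python3 look.py l6 side; python3 gen.py 2.9,2.65x9 2.65x10;  sed -i 's/^D=\[\(.*\)\]$/D=[\1,(7.2,479.2)]/; s/^E=\[\(.*\)\]$/E=[\1,(.05,0),(.1,2.9),(1.9,2.65)]/' sim.py; python3 - <<'E'
from sim import *
q=fit(E,D); T,A,W=sim(*q,E); print(q,W[-1],A[-1],A[-1]-720)
E
```

```text
12.7 [0.4965 0.1068 0.0808] [0.5 0.  8. ] 0.29142453373548927
side
 lens90 [(21.5, 28.5, 48.0), (115.8, 24.0, 44.0), (-158.2, 30.0, 52.0)]
[[1, -9, -11, 0, 0, 0, 0], [1, -14, -23.5, 0, 0, 0, 0], [1, -15.5, -36.5, 0, 0, 0, 0], [1, -14, -49.5, 0, 0, 0, 0], [1, -9, -62, 0, 0, 0, 0], [1, -0.5, -72, 0, 0, 0, 0], [1, 10, -80, 0, 0, 0, 0], [1, 22, -85, 0, 0, 0, 0], [1, 35, -86.5, 0, 0, 0, 0], [1, 48.5, -84.5, 0, 0, 0, 0]]
crank deg 1366.3
[[1, 12, 5.5, 0, 0, 0, 0], [1, 22, 13.5, 0, 0, 0, 0], [1, 30, 24.5, 0, 0, 0, 0], [1, 34.5, 37, 0, 0, 0, 0], [1, 36, 50, 0, 0, 0, 0], [1, 33.5, 63, 0, 0, 0, 0], [1, 28, 75, 0, 0, 0, 0], [1, 19.5, 85, 0, 0, 0, 0], [1, 8.5, 92.5, 0, 0, 0, 0], [1, -4, 97, 0, 0, 0, 0]]
crank deg 1518.1
[0.01836585 0.02127544] 1.4948752340492546 651.8405144481203 -68.1594855518797
```

Emit:
step_arm([
  [1, -9, -11, 0, 0, 0, 0],
  [1, -14, -23.5, 0, 0, 0, 0],
  [1, -15.5, -36.5, 0, 0, 0, 0],
  [1, -14, -49.5, 0, 0, 0, 0],
  [1, -9, -62, 0, 0, 0, 0],
  [1, -0.5, -72, 0, 0, 0, 0],
  [1, 10, -80, 0, 0, 0, 0],
  [1, 22, -85, 0, 0, 0, 0],
  [1, 35, -86.5, 0, 0, 0, 0],
  [1, 48.5, -84.5, 0, 0, 0, 0],
])

```text
clock: 13.75
position: [0.5461, 0.0221, 0.0808]
ee_rot: [0.977, 0.215, 0.0, -0.001]
ft_force: [-3.1, 10.1, 10.5]
grip_width: 0.29
grasp_force: 31.2
```

Emit:
step_arm([
  [1, 12, 5.5, 0, 0, 0, 0],
  [1, 22, 13.5, 0, 0, 0, 0],
  [1, 30, 24.5, 0, 0, 0, 0],
  [1, 34.5, 37, 0, 0, 0, 0],
  [1, 36, 50, 0, 0, 0, 0],
  [1, 33.5, 63, 0, 0, 0, 0],
  [1, 28, 75, 0, 0, 0, 0],
  [1, 19.5, 85, 0, 0, 0, 0],
  [1, 8.5, 92.5, 0, 0, 0, 0],
  [1, -4, 97, 0, 0, 0, 0],
])

```text
clock: 14.75
position: [0.5416, 0.1187, 0.0808]
ee_rot: [0.977, 0.215, 0.001, 0.0]
ft_force: [-0.6, -2.2, 9.6]
grip_width: 0.291
grasp_force: 31.0
```

```bash
python3 look.py l7 side;  sed -i 's/^D=\[\(.*\)\]$/D=[\1,(9.25,651.7)]/; s/^E=\[\(.*\)\]$/E=[\1,(.05,0),(.1,2.9),(1.9,2.65)]/' sim.py; python3 - <<'E'
from sim import *
q=fit(E,D); T,A,W=sim(*q,E); print(q,W[-1],A[-1],A[-1]-720)
w0,a0=W[-1],A[-1]
# stop plans after .05 stall: n rows at 2.65 then hold
for n in range(8,30,2):
    t,a,w=sim(*q,[(.05,0),(.1,2.9),(.1*n,2.65),(.1,1.3),(2,0)],a0,w0); print(n,a[-1]-1080)
E
```

```text
14.75 [0.5416 0.1187 0.0808] [-0.6 -2.2  9.6] 0.2907145472111958
side
 lens90 [(77.2, 13.0, 33.0), (-166.2, 32.0, 51.0), (-76.2, 29.0, 52.0), (13.8, 31.0, 52.0)]
[0.01837482 0.02125357] 1.4931859970724177 823.2768318587639 103.2768318587639
8 -141.12460055200165
10 -124.01370480232424
12 -106.87516107762508
14 -89.71446863071458
16 -72.53601537221004
18 -55.34331394540823
20 -38.1392117822611
22 -20.925872668903594
24 -3.7051772462123154
26 13.5214431800091
28 30.752873418316085
```

```bash
python3 - <<'E'
from sim import *
E=E[:]
q=fit(E,D); T,A,W=sim(*q,E); w0=W[-1]; a0=103.8
for v in(.2,.6,1.0):
  for n in(4,6,8):
    t,a,w=sim(*q,[(.05,0),(.1,2.9),(.9,2.65),(.1,1.8),(.1*n,v),(.1*(9-n),1.3)],a0,w0); print(v,n,a[-1]-360,w[-1])
E
cp st.json st_bak.json; python3 gen.py 2.9,2.65x9
```

```text
0.2 4 -120.93904273242086 0.5376019090205226
0.2 6 -124.78734909975228 0.4029711553304267
0.2 8 -126.91487868890417 0.23576881763719776
0.6 4 -116.72690052848861 0.608762250237167
0.6 6 -119.1758227622446 0.5230881342525594
0.6 8 -120.52970522806822 0.4166866466295961
1.0 4 -112.51475832455571 0.6799225914538095
1.0 6 -113.56429642473688 0.6432051131746919
1.0 8 -114.14453176723342 0.5976044756219933
[[1, -14.5, 1, 0, 0, 0, 0], [1, -27, -2, 0, 0, 0, 0], [1, -39, -8, 0, 0, 0, 0], [1, -48.5, -17, 0, 0, 0, 0], [1, -55.5, -28, 0, 0, 0, 0], [1, -59.5, -41, 0, 0, 0, 0], [1, -60, -54, 0, 0, 0, 0], [1, -57, -67, 0, 0, 0, 0], [1, -50.5, -78.5, 0, 0, 0, 0], [1, -41.5, -88, 0, 0, 0, 0]]
crank deg 1671.4
```

Emit:
step_arm([
  [1, -14.5, 1, 0, 0, 0, 0],
  [1, -27, -2, 0, 0, 0, 0],
  [1, -39, -8, 0, 0, 0, 0],
  [1, -48.5, -17, 0, 0, 0, 0],
  [1, -55.5, -28, 0, 0, 0, 0],
  [1, -59.5, -41, 0, 0, 0, 0],
  [1, -60, -54, 0, 0, 0, 0],
  [1, -57, -67, 0, 0, 0, 0],
  [1, -50.5, -78.5, 0, 0, 0, 0],
  [1, -41.5, -88, 0, 0, 0, 0],
])

```text
clock: 15.8
position: [0.5006, 0.0295, 0.0809]
ee_rot: [0.977, 0.215, 0.001, 0.0]
ft_force: [4.0, 5.5, 4.7]
grip_width: 0.297
grasp_force: 30.8
```

```bash
python3 gen.py 1.8,.6x6,1.3x3
```

```text
[[1, 7.5, -5, 0, 0, 0, 0], [1, 10.5, -6.5, 0, 0, 0, 0], [1, 13, -7.5, 0, 0, 0, 0], [1, 16, -8.5, 0, 0, 0, 0], [1, 18.5, -9.5, 0, 0, 0, 0], [1, 21.5, -10, 0, 0, 0, 0], [1, 24.5, -10.5, 0, 0, 0, 0], [1, 31, -11, 0, 0, 0, 0], [1, 37.5, -10.5, 0, 0, 0, 0], [1, 44, -9.5, 0, 0, 0, 0]]
crank deg 1724.7
```

Emit:
step_arm([
  [1, 7.5, -5, 0, 0, 0, 0],
  [1, 10.5, -6.5, 0, 0, 0, 0],
  [1, 13, -7.5, 0, 0, 0, 0],
  [1, 16, -8.5, 0, 0, 0, 0],
  [1, 18.5, -9.5, 0, 0, 0, 0],
  [1, 21.5, -10, 0, 0, 0, 0],
  [1, 24.5, -10.5, 0, 0, 0, 0],
  [1, 31, -11, 0, 0, 0, 0],
  [1, 37.5, -10.5, 0, 0, 0, 0],
  [1, 44, -9.5, 0, 0, 0, 0],
])

```text
clock: 16.8
position: [0.5443, 0.0217, 0.0809]
ee_rot: [0.977, 0.215, 0.0, -0.0]
ft_force: [-1.8, 6.6, 9.8]
grip_width: 0.291
grasp_force: 31.3
```

```bash
python3 look.py l8 side;  sed -i 's/^D=\[\(.*\)\]$/D=[\1,(11.3,823.8)]/; s/^E=\[\(.*\)\]$/E=[\1,(.05,0),(.1,2.9),(.9,2.65),(.1,1.8),(.6,.6),(.3,1.3)]/' sim.py; python3 - <<'E'
from sim import *
q=fit(E,D); T,A,W=sim(*q,E); print(q,W[-1],A[-1]-1080)
w0,a0=W[-1],A[-1]-1080
for n in range(3,18,2):
    t,a,w=sim(*q,[(.05,0),(.1*n,1.3),(2,0)],a0,w0); print(n,a[-1],w[-950])
E
```

```text
16.8 [0.5443 0.0217 0.0809] [-1.8  6.6  9.8] 0.2914527434717675
side
 lens90 [(58.2, 29.0, 39.0), (152.2, 30.0, 53.0), (-29.0, 31.5, 52.0)]
[0.01835296 0.02131661] 0.5255025820352041 -119.19285540086753
3 -105.87901351729379 0.2945140297729332
5 -101.46283166417632 0.2789783244256525
7 -97.15802522776569 0.2664609998327921
9 -92.94513830017925 0.25637562479119763
11 -88.80768752672031 0.2482497038745483
13 -84.73202718384847 0.241702541228507
15 -80.70678713705634 0.2364274051358228
17 -76.72255947595526 0.23217715776902428
```

```bash
python3 gen.py 1.5x10
```

```text
[[1, 7, 2.5, 0, 0, 0, 0], [1, 13.5, 6, 0, 0, 0, 0], [1, 19.5, 10.5, 0, 0, 0, 0], [1, 25, 15.5, 0, 0, 0, 0], [1, 29.5, 21.5, 0, 0, 0, 0], [1, 33, 28.5, 0, 0, 0, 0], [1, 35.5, 35.5, 0, 0, 0, 0], [1, 37, 43, 0, 0, 0, 0], [1, 37.5, 50, 0, 0, 0, 0], [1, 36.5, 57.5, 0, 0, 0, 0]]
crank deg 1810.6
```

Emit:
step_arm([
  [1, 7, 2.5, 0, 0, 0, 0],
  [1, 13.5, 6, 0, 0, 0, 0],
  [1, 19.5, 10.5, 0, 0, 0, 0],
  [1, 25, 15.5, 0, 0, 0, 0],
  [1, 29.5, 21.5, 0, 0, 0, 0],
  [1, 33, 28.5, 0, 0, 0, 0],
  [1, 35.5, 35.5, 0, 0, 0, 0],
  [1, 37, 43, 0, 0, 0, 0],
  [1, 37.5, 50, 0, 0, 0, 0],
  [1, 36.5, 57.5, 0, 0, 0, 0],
])

```text
clock: 17.85
position: [0.5798, 0.0783, 0.0808]
ee_rot: [0.977, 0.215, -0.001, 0.0]
ft_force: [-5.7, -2.4, 14.0]
grip_width: 0.292
grasp_force: 31.7
```

```bash
python3 look.py l9 side; sed -i 's/^D=\[\(.*\)\]$/D=[\1,(13.35,961.6)]/; s/^E=\[\(.*\)\]$/E=[\1,(.05,0),(1,1.5)]/' sim.py; python3 - <<'E'
from sim import *
q=fit(E,D); T,A,W=sim(*q,E); print(q,W[-1],A[-1]-1080)
w0,a0=W[-1],A[-1]-1080
for n in range(1,14):
    t,a,w=sim(*q,[(.05,0),(.1*n,1.3),(2,0)],a0,w0); print(n,a[-1]-a0,w[-1001],w[-900])
E
```

```text
17.85 [0.5798 0.0783 0.0808] [-5.7 -2.4 14. ] 0.29173507828030737
side
 lens90 [(49.2, 8.0, 45.0), (178.8, 31.0, 52.0), (-1.0, 32.5, 54.0)]
[0.01832888 0.0214066 ] 0.49099551026045246 -89.8944085876094
1 7.980698533847956 0.4143807073909325 0.17783203278353843
2 10.181616301361615 0.4061355333170973 0.1711970326212863
3 12.354662469522125 0.39873117364721017 0.16523864688301873
4 14.50234678092606 0.392081885029396 0.15988787676428265
5 16.627066072249676 0.38611066792296583 0.15508275972063756
6 18.730891767166156 0.38074837493472036 0.15076765193413805
7 20.815796662590856 0.3759329100840413 0.14689258395140548
8 22.88355971884674 0.37160850972416626 0.14341268203150973
9 24.935859424206683 0.3677250967926296 0.14028764850279377
10 26.974112611460953 0.3642377009130165 0.13748129511111723
11 28.999749412380012 0.3611059376327384 0.1349611239556389
12 31.0139454950587 0.35829354076634473 0.13269795115931743
13 33.01782581204856 0.3557679424288488 0.1306655689162006
```

```bash
python3 gen.py 1.3x8,.7,0
```

```text
[[1, -1.5, 6.5, 0, 0, 0, 0], [1, -4, 12.5, 0, 0, 0, 0], [1, -7, 18, 0, 0, 0, 0], [1, -11, 23.5, 0, 0, 0, 0], [1, -15.5, 28, 0, 0, 0, 0], [1, -20.5, 32, 0, 0, 0, 0], [1, -26.5, 35.5, 0, 0, 0, 0], [1, -32.5, 38, 0, 0, 0, 0], [1, -35.5, 39, 0, 0, 0, 0], [1, -35.5, 39, 0, 0, 0, 0]]
crank deg 1874.2
```

Emit:
step_arm([
  [1, -1.5, 6.5, 0, 0, 0, 0],
  [1, -4, 12.5, 0, 0, 0, 0],
  [1, -7, 18, 0, 0, 0, 0],
  [1, -11, 23.5, 0, 0, 0, 0],
  [1, -15.5, 28, 0, 0, 0, 0],
  [1, -20.5, 32, 0, 0, 0, 0],
  [1, -26.5, 35.5, 0, 0, 0, 0],
  [1, -32.5, 38, 0, 0, 0, 0],
  [1, -35.5, 39, 0, 0, 0, 0],
  [1, -35.5, 39, 0, 0, 0, 0],
])

```text
clock: 18.9
position: [0.5449, 0.1177, 0.0809]
ee_rot: [0.977, 0.215, 0.0, 0.0]
ft_force: [1.0, 1.1, 7.3]
grip_width: 0.289
grasp_force: 31.1
```

Emit:
step_arm([
  [1, 0, 0, 0, 0, 0, 0],
  [1, 0, 0, 0, 0, 0, 0],
  [1, 0, 0, 0, 0, 0, 0],
  [1, 0, 0, 0, 0, 0, 0],
  [1, 0, 0, 0, 0, 0, 0],
  [1, 0, 0, 0, 0, 0, 0],
  [1, 0, 0, 0, 0, 0, 0],
])

```text
clock: 19.6
position: [0.5454, 0.1176, 0.0809]
ee_rot: [0.977, 0.215, 0.001, -0.0]
ft_force: [-0.2, 1.0, 8.1]
grip_width: 0.291
grasp_force: 31.1
```

```bash
python3 look.py l10 side wrist; python3 - <<'E'
from h import *
import pickle
d=pickle.load(open('l10.pkl','rb'));w=d['wrist']['image'];s=d['side']['image']
cv2.imwrite('pics/m5.png',np.hstack([cv2.resize(w,(400,300)),cv2.resize(s[150:270,200:360],(400,300),interpolation=cv2.INTER_CUBIC)]))
for r in(.09,.11): print(r,[tuple(map(float,x)) for x in runs(d['wrist'],[.5342,.0705],r,.04,140)])
E
```

```text
19.6 [0.5454 0.1176 0.0809] [-0.2  1.   8.1] 0.2910746126522516
side
 lens90 [(15.5, 29.5, 51.0), (74.8, 13.0, 32.0), (111.8, 17.0, 57.0), (-164.0, 30.5, 51.0), (-76.2, 7.0, 70.0)]
wrist
 lens90 [(18.8, 27.0, 35.0), (103.8, 28.0, 33.0), (141.8, 34.0, 22.0), (-123.0, 16.5, 21.0), (-104.8, 19.0, 20.0), (-71.2, 9.0, 45.0)]
0.09 [(16.5, 29.5, 37.0), (107.2, 29.0, 34.0), (142.2, 31.0, 23.0), (-159.5, 44.5, 22.0), (-125.5, 17.5, 25.0), (-105.8, 18.0, 23.0), (-63.2, 57.0, 102.0)]
0.11 [(16.2, 18.0, 37.0), (108.2, 23.0, 39.0), (-71.0, 52.5, 102.0)]
```

View pics/m5.png

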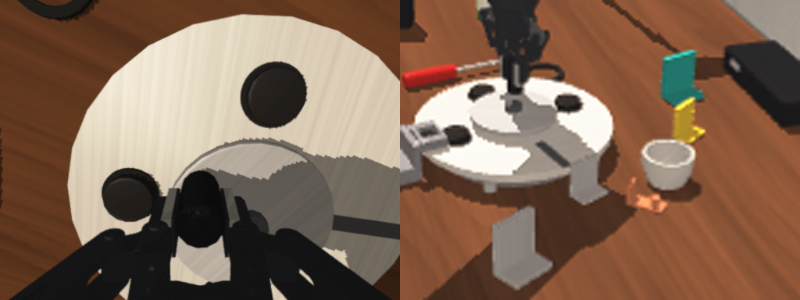

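Side tile: the strip ends at about (565,163), and the plate middle is at about (588,165), so it stopped a few degrees short, at about -74° against the -67° target. Wrist lenses at (272,93) and (130,193) agree. I'll give a short pulse and then check closely.

```bash
python3 - <<'E'
from sim import *
for pl in ([(.3,2)],[(.4,1.8)],[(.3,2.4)],[(.4,2.0)],[(.4,2.2)],[(.5,2)]):
  print(pl,[round(sim(f,.0214,pl+[(1.5,0)],0)[1][-1],1) for f in(.0165,.0183,.021,.023)])
E
```

```text
[(0.3, 2)] [np.float64(4.9), np.float64(4.2), np.float64(3.4), np.float64(2.8)]
[(0.4, 1.8)] [np.float64(6.2), np.float64(5.3), np.float64(4.1), np.float64(3.3)]
[(0.3, 2.4)] [np.float64(7.4), np.float64(6.5), np.float64(5.4), np.float64(4.7)]
[(0.4, 2.0)] [np.float64(8.0), np.float64(6.9), np.float64(5.6), np.float64(4.7)]
[(0.4, 2.2)] [np.float64(9.9), np.float64(8.7), np.float64(7.2), np.float64(6.2)]
[(0.5, 2)] [np.float64(11.5), np.float64(10.0), np.float64(8.1), np.float64(6.9)]
```

```bash
python3 gen.py 2.1x4,0x6 .55x10 .55x10 .55x10
```

```text
[[1, -10.5, 2, 0, 0, 0, 0], [1, -21, 1.5, 0, 0, 0, 0], [1, -31, -1, 0, 0, 0, 0], [1, -40.5, -5.5, 0, 0, 0, 0], [1, -40.5, -5.5, 0, 0, 0, 0], [1, -40.5, -5.5, 0, 0, 0, 0], [1, -40.5, -5.5, 0, 0, 0, 0], [1, -40.5, -5.5, 0, 0, 0, 0], [1, -40.5, -5.5, 0, 0, 0, 0], [1, -40.5, -5.5, 0, 0, 0, 0]]
crank deg 1922.3
[[1, -2, -2, 0, 0, 0, 0], [1, -4.5, -3.5, 0, 0, 0, 0], [1, -6.5, -5, 0, 0, 0, 0], [1, -8.5, -7, 0, 0, 0, 0], [1, -10.5, -9, 0, 0, 0, 0], [1, -12, -11, 0, 0, 0, 0], [1, -14, -13.5, 0, 0, 0, 0], [1, -15.5, -15.5, 0, 0, 0, 0], [1, -17, -18, 0, 0, 0, 0], [1, -18, -20.5, 0, 0, 0, 0]]
crank deg 1953.8
[[1, -1, -2.5, 0, 0, 0, 0], [1, -2, -5, 0, 0, 0, 0], [1, -3, -7.5, 0, 0, 0, 0], [1, -4, -10.5, 0, 0, 0, 0], [1, -4.5, -13, 0, 0, 0, 0], [1, -5, -15.5, 0, 0, 0, 0], [1, -5, -18.5, 0, 0, 0, 0], [1, -5, -21, 0, 0, 0, 0], [1, -5, -24, 0, 0, 0, 0], [1, -5, -26.5, 0, 0, 0, 0]]
crank deg 1985.4
[[1, 0.5, -3, 0, 0, 0, 0], [1, 1, -5.5, 0, 0, 0, 0], [1, 1.5, -8.5, 0, 0, 0, 0], [1, 2, -11, 0, 0, 0, 0], [1, 3, -13.5, 0, 0, 0, 0], [1, 4, -16, 0, 0, 0, 0], [1, 5.5, -18.5, 0, 0, 0, 0], [1, 6.5, -21, 0, 0, 0, 0], [1, 8, -23.5, 0, 0, 0, 0], [1, 10, -25.5, 0, 0, 0, 0]]
crank deg 2016.9
```

Emit:
step_arm([
  [1, -10.5, 2, 0, 0, 0, 0],
  [1, -21, 1.5, 0, 0, 0, 0],
  [1, -31, -1, 0, 0, 0, 0],
  [1, -40.5, -5.5, 0, 0, 0, 0],
  [1, -40.5, -5.5, 0, 0, 0, 0],
  [1, -40.5, -5.5, 0, 0, 0, 0],
  [1, -40.5, -5.5, 0, 0, 0, 0],
  [1, -40.5, -5.5, 0, 0, 0, 0],
  [1, -40.5, -5.5, 0, 0, 0, 0],
  [1, -40.5, -5.5, 0, 0, 0, 0],
])

```text
clock: 20.7
position: [0.5044, 0.1125, 0.0808]
ee_rot: [0.977, 0.215, 0.0, -0.0]
ft_force: [-1.6, 2.7, 9.8]
grip_width: 0.294
grasp_force: 31.3
```

Emit:
step_arm([
  [1, -2, -2, 0, 0, 0, 0],
  [1, -4.5, -3.5, 0, 0, 0, 0],
  [1, -6.5, -5, 0, 0, 0, 0],
  [1, -8.5, -7, 0, 0, 0, 0],
  [1, -10.5, -9, 0, 0, 0, 0],
  [1, -12, -11, 0, 0, 0, 0],
  [1, -14, -13.5, 0, 0, 0, 0],
  [1, -15.5, -15.5, 0, 0, 0, 0],
  [1, -17, -18, 0, 0, 0, 0],
  [1, -18, -20.5, 0, 0, 0, 0],
])

```text
clock: 21.7
position: [0.4857, 0.0921, 0.0808]
ee_rot: [0.977, 0.215, -0.0, -0.0]
ft_force: [-5.9, 2.7, 13.1]
grip_width: 0.293
grasp_force: 31.6
```

Emit:
step_arm([
  [1, -1, -2.5, 0, 0, 0, 0],
  [1, -2, -5, 0, 0, 0, 0],
  [1, -3, -7.5, 0, 0, 0, 0],
  [1, -4, -10.5, 0, 0, 0, 0],
  [1, -4.5, -13, 0, 0, 0, 0],
  [1, -5, -15.5, 0, 0, 0, 0],
  [1, -5, -18.5, 0, 0, 0, 0],
  [1, -5, -21, 0, 0, 0, 0],
  [1, -5, -24, 0, 0, 0, 0],
  [1, -5, -26.5, 0, 0, 0, 0],
])

```text
clock: 22.7
position: [0.4807, 0.0645, 0.0808]
ee_rot: [0.977, 0.215, -0.001, 0.0]
ft_force: [-4.9, 1.1, 14.5]
grip_width: 0.294
grasp_force: 31.7
```

Emit:
step_arm([
  [1, 0.5, -3, 0, 0, 0, 0],
  [1, 1, -5.5, 0, 0, 0, 0],
  [1, 1.5, -8.5, 0, 0, 0, 0],
  [1, 2, -11, 0, 0, 0, 0],
  [1, 3, -13.5, 0, 0, 0, 0],
  [1, 4, -16, 0, 0, 0, 0],
  [1, 5.5, -18.5, 0, 0, 0, 0],
  [1, 6.5, -21, 0, 0, 0, 0],
  [1, 8, -23.5, 0, 0, 0, 0],
  [1, 10, -25.5, 0, 0, 0, 0],
])

```text
clock: 23.7
position: [0.4915, 0.0386, 0.0808]
ee_rot: [0.977, 0.215, -0.0, 0.0]
ft_force: [-3.7, -2.1, 10.7]
grip_width: 0.295
grasp_force: 31.5
```

```bash
python3 look.py l11 side wrist; python3 - <<'E'
from h import *
import pickle
d=pickle.load(open('l11.pkl','rb'));w=d['wrist']['image'];s=d['side']['image']
cv2.imwrite('pics/m6.png',cv2.resize(w,(800,600),interpolation=cv2.INTER_CUBIC))
for r in(.09,.11): print(r,[tuple(map(float,x)) for x in runs(d['wrist'],[.5342,.0705],r,.04,130)])
E
```

```text
23.7 [0.4915 0.0386 0.0808] [-3.7 -2.1 10.7] 0.2951498351323692
side
 lens90 [(25.0, 28.5, 49.0), (105.5, 52.5, 46.0), (-154.0, 29.5, 51.0)]
wrist
 lens90 [(114.8, 27.0, 40.0), (-149.8, 52.0, 22.0), (-61.8, 8.0, 71.0)]
0.09 [(117.0, 27.5, 37.0), (-64.2, 9.0, 74.0)]
0.11 [(117.2, 22.0, 44.0), (-150.8, 51.0, 15.0), (-102.2, 36.0, 102.0), (-64.2, 7.0, 70.0)]
```

View pics/m6.png

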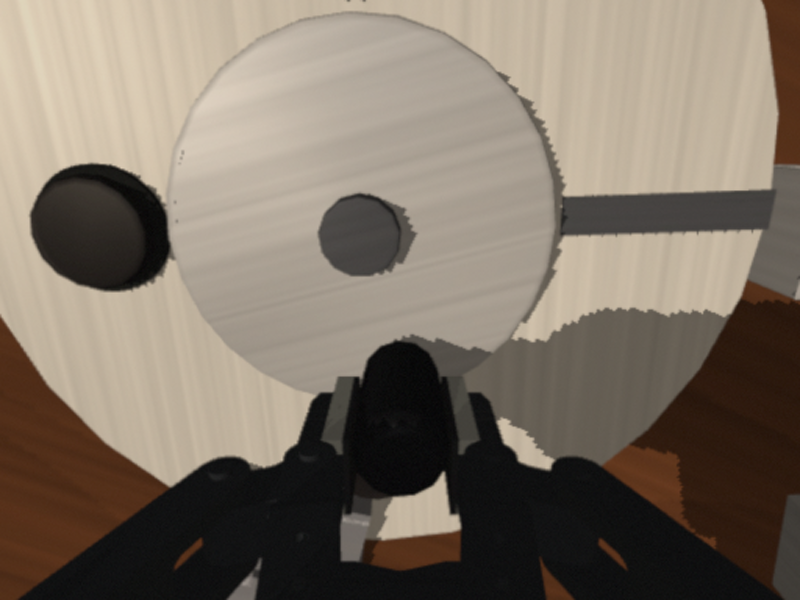

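The strip meets the rim at (772,210) and the plate spans about y=165–290 there. The strip is therefore about 2.6° past the plate's middle (-64.2° against -66.9°). A small reverse pulse will correct it.

```bash
python3 - <<'E'
from sim import *
for pl in ([(.4,2.1)],[(.2,2)],[(.3,1.6)],[(.3,1.7)],[(.3,1.8)],[(.2,2.4)]):
  print(pl,[round(sim(f,.0214,pl+[(1.5,0)],0)[1][-1],1) for f in(.014,.015,.0165,.0183)])
E
cp st.json st_b2.json; python3 gen.py=-1 2>/dev/null; python3 gen.py -1.6x3,0x7
```

```text
[(0.4, 2.1)] [np.float64(10.7), np.float64(9.9), np.float64(8.9), np.float64(7.8)]
[(0.2, 2)] [np.float64(3.0), np.float64(2.7), np.float64(2.4), np.float64(2.1)]
[(0.3, 1.6)] [np.float64(3.6), np.float64(3.3), np.float64(2.8), np.float64(2.3)]
[(0.3, 1.7)] [np.float64(4.2), np.float64(3.8), np.float64(3.3), np.float64(2.7)]
[(0.3, 1.8)] [np.float64(4.8), np.float64(4.4), np.float64(3.8), np.float64(3.2)]
[(0.2, 2.4)] [np.float64(4.4), np.float64(4.1), np.float64(3.7), np.float64(3.2)]
[[1, -4.5, 7, 0, 0, 0, 0], [1, -7.5, 14, 0, 0, 0, 0], [1, -9.5, 22, 0, 0, 0, 0], [1, -9.5, 22, 0, 0, 0, 0], [1, -9.5, 22, 0, 0, 0, 0], [1, -9.5, 22, 0, 0, 0, 0], [1, -9.5, 22, 0, 0, 0, 0], [1, -9.5, 22, 0, 0, 0, 0], [1, -9.5, 22, 0, 0, 0, 0], [1, -9.5, 22, 0, 0, 0, 0]]
crank deg 1989.4
```

Emit:
step_arm([
  [1, -4.5, 7, 0, 0, 0, 0],
  [1, -7.5, 14, 0, 0, 0, 0],
  [1, -9.5, 22, 0, 0, 0, 0],
  [1, -9.5, 22, 0, 0, 0, 0],
  [1, -9.5, 22, 0, 0, 0, 0],
  [1, -9.5, 22, 0, 0, 0, 0],
  [1, -9.5, 22, 0, 0, 0, 0],
  [1, -9.5, 22, 0, 0, 0, 0],
  [1, -9.5, 22, 0, 0, 0, 0],
  [1, -9.5, 22, 0, 0, 0, 0],
])

```text
clock: 24.8
position: [0.4813, 0.0609, 0.0808]
ee_rot: [0.977, 0.215, -0.001, 0.0]
ft_force: [-5.3, -0.7, 13.9]
grip_width: 0.292
grasp_force: 31.7
```

```bash
python3 look.py l12 side wrist; python3 - <<'E'
from h import *
import pickle
d=pickle.load(open('l12.pkl','rb'))
for r in(.085,.09,.1,.11): print(r,[tuple(map(float,x)) for x in runs(d['wrist'],[.5342,.0705],r,.04,130)])
E
```

```text
24.8 [0.4813 0.0609 0.0808] [-5.3 -0.7 13.9] 0.2918855246340737
side
 lens90 [(20.0, 28.5, 49.0), (100.0, 9.5, 50.0), (117.0, 14.5, 40.0), (-159.5, 30.5, 50.0)]
wrist
 lens90 [(109.2, 27.0, 45.0), (-164.0, 52.5, 23.0), (-67.8, 8.0, 75.0)]
0.085 [(111.5, 26.5, 36.0), (-70.2, 9.0, 76.0)]
0.09 [(111.8, 28.0, 43.0), (-163.8, 51.0, 28.0), (-111.2, 46.0, 109.0), (-70.2, 9.0, 78.0)]
0.1 [(111.5, 26.5, 49.0), (-162.8, 50.0, 22.0), (-109.2, 44.0, 107.0), (-70.2, 8.0, 77.0)]
0.11 [(111.8, 21.0, 52.0), (-161.2, 51.0, 17.0), (-106.8, 45.0, 107.0), (-70.0, 7.5, 77.0)]
```

```bash
python3 - <<'E'
from sim import *
for I in(.0214,.0165):
 for pl in ([(.4,2.1)],[(.3,1.6)],[(.2,1.6)],[(.2,1.8)],[(.2,2)],[(.3,1.3)],[(.3,1.2)]):
  print(I,pl,[round(sim(f,I,pl+[(1.5,0)],0)[1][-1],1) for f in(.009,.01,.012,.014,.0165)])
E
python3 gen.py 1.8x2,0x6; cat st.json
```

```text
0.0214 [(0.4, 2.1)] [np.float64(15.7), np.float64(14.5), np.float64(12.4), np.float64(10.7), np.float64(8.9)]
0.0214 [(0.3, 1.6)] [np.float64(6.1), np.float64(5.5), np.float64(4.4), np.float64(3.6), np.float64(2.8)]
0.0214 [(0.2, 1.6)] [np.float64(3.1), np.float64(2.7), np.float64(2.2), np.float64(1.8), np.float64(1.3)]
0.0214 [(0.2, 1.8)] [np.float64(3.9), np.float64(3.5), np.float64(2.9), np.float64(2.4), np.float64(1.8)]
0.0214 [(0.2, 2)] [np.float64(4.8), np.float64(4.3), np.float64(3.6), np.float64(3.0), np.float64(2.4)]
0.0214 [(0.3, 1.3)] [np.float64(4.0), np.float64(3.5), np.float64(2.7), np.float64(2.1), np.float64(1.5)]
0.0214 [(0.3, 1.2)] [np.float64(3.3), np.float64(2.9), np.float64(2.2), np.float64(1.6), np.float64(1.1)]
0.0165 [(0.4, 2.1)] [np.float64(17.7), np.float64(16.5), np.float64(14.3), np.float64(12.5), np.float64(10.5)]
0.0165 [(0.3, 1.6)] [np.float64(7.1), np.float64(6.4), np.float64(5.3), np.float64(4.3), np.float64(3.4)]
0.0165 [(0.2, 1.6)] [np.float64(3.7), np.float64(3.3), np.float64(2.7), np.float64(2.2), np.float64(1.7)]
0.0165 [(0.2, 1.8)] [np.float64(4.6), np.float64(4.2), np.float64(3.5), np.float64(2.9), np.float64(2.3)]
0.0165 [(0.2, 2)] [np.float64(5.7), np.float64(5.2), np.float64(4.3), np.float64(3.6), np.float64(2.9)]
0.0165 [(0.3, 1.3)] [np.float64(4.7), np.float64(4.2), np.float64(3.3), np.float64(2.5), np.float64(1.8)]
0.0165 [(0.3, 1.2)] [np.float64(4.0), np.float64(3.5), np.float64(2.7), np.float64(2.0), np.float64(1.3)]
[[1, 2, -9, 0, 0, 0, 0], [1, 6, -17, 0, 0, 0, 0], [1, 6, -17, 0, 0, 0, 0], [1, 6, -17, 0, 0, 0, 0], [1, 6, -17, 0, 0, 0, 0], [1, 6, -17, 0, 0, 0, 0], [1, 6, -17, 0, 0, 0, 0], [1, 6, -17, 0, 0, 0, 0]]
crank deg 2010.0
{"a": 35.08090000000001, "p": [487.5, 44.5]}
```

Emit:
step_arm([
  [1, 2, -9, 0, 0, 0, 0],
  [1, 6, -17, 0, 0, 0, 0],
  [1, 6, -17, 0, 0, 0, 0],
  [1, 6, -17, 0, 0, 0, 0],
  [1, 6, -17, 0, 0, 0, 0],
  [1, 6, -17, 0, 0, 0, 0],
  [1, 6, -17, 0, 0, 0, 0],
  [1, 6, -17, 0, 0, 0, 0],
])

```text
clock: 25.7
position: [0.4879, 0.0436, 0.0808]
ee_rot: [0.977, 0.215, -0.0, 0.0]
ft_force: [-2.5, -1.3, 11.4]
grip_width: 0.297
grasp_force: 31.5
```

```bash
python3 look.py l13 side wrist; python3 - <<'E'
from h import *
import pickle
d=pickle.load(open('l13.pkl','rb'))
for r in(.085,.09,.1,.11): print(r,[tuple(map(float,x)) for x in runs(d['wrist'],[.5342,.0705],r,.04,130)])
E
```

```text
25.7 [0.4879 0.0436 0.0808] [-2.5 -1.3 11.4] 0.29685645187286896
side
 lens90 [(23.8, 29.0, 52.0), (93.0, 13.5, 50.0), (108.0, 14.5, 42.0), (124.2, 12.0, 46.0), (-155.2, 30.0, 53.0)]
wrist
 lens90 [(113.0, 27.5, 43.0), (-153.5, 51.5, 25.0), (-63.5, 7.5, 71.0)]
0.085 [(115.5, 26.5, 32.0), (-66.0, 9.5, 74.0)]
0.09 [(115.5, 27.5, 40.0), (-66.0, 8.5, 72.0)]
0.1 [(115.8, 27.0, 46.0), (-153.0, 49.5, 24.0), (-105.2, 38.0, 103.0), (-65.8, 8.0, 73.0)]
0.11 [(115.5, 21.5, 47.0), (-153.5, 51.5, 17.0), (-104.0, 37.5, 103.0), (-65.8, 7.0, 71.0)]
```

The strip is at -66.0° against the plate at -66.9°, which is within measurement error. I'll release and retreat upward.

Emit:
step_arm([
  [0.9, 0, 0, 0, 0, 0, 0],
  [0.6, 0, 0, 0, 0, 0, 0],
  [0.3, 0, 0, 0, 0, 0, 0],
  [0, 0, 0, 0, 0, 0, 0],
  [0, 0, 0, 0, 0, 0, 0],
  [0, 0, 0, 0, 0, 0, 0],
  [0, 0, 0, 10, 0, 0, 0],
  [0, 0, 0, 30, 0, 0, 0],
  [0, 0, 0, 60, 0, 0, 0],
  [0, 0, 0, 90, 0, 0, 0],
])

```text
clock: 26.8
position: [0.4874, 0.0442, 0.172]
ee_rot: [0.977, 0.215, -0.0, -0.0]
ft_force: [-0.4, -0.3, -0.3]
grip_width: 1.0
grasp_force: 0.0
```

Emit:
step_arm([
  [0, 0, 0, 25, 0, 0, 0],
  [0, 0, 0, 45, 0, 0, 0],
  [0, 0, 0, 60, 0, 0, 0],
  [0, 0, 0, 60, 0, 0, 0],
  [0, 0, 0, 60, 0, 0, 0],
])

```text
clock: 27.3
position: [0.4876, 0.0441, 0.2304]
ee_rot: [0.977, 0.215, 0.0, 0.0]
ft_force: [0.3, -0.1, -0.1]
grip_width: 1.001
grasp_force: 0.0
```

```bash
python3 look.py l14 side wrist; python3 - <<'E'
from h import *
import pickle
d=pickle.load(open('l14.pkl','rb')); w=d['wrist']['image']
cv2.imwrite('pics/m7.png',cv2.resize(w,(800,600),interpolation=cv2.INTER_CUBIC))
for r in(.09,.11): print(r,[tuple(map(float,x)) for x in runs(d['wrist'],[.5342,.0705],r,.04,130)])
E
```

```text
27.3 [0.4876 0.0441 0.2304] [ 0.3 -0.1 -0.1] 1.0014904155143505
side
 lens90 [(23.5, 29.5, 51.0), (111.8, 37.0, 39.0), (-156.2, 31.0, 54.0)]
wrist
 lens90 [(26.2, 27.0, 52.0), (113.0, 26.5, 55.0), (-157.0, 27.5, 39.0)]
0.09 [(25.5, 28.5, 53.0), (115.2, 27.0, 53.0), (-156.2, 28.0, 43.0), (-65.8, 8.0, 92.0)]
0.11 [(115.0, 20.5, 68.0), (-156.2, 20.0, 41.0), (-118.5, 3.5, 127.0), (-112.2, 4.0, 128.0), (-65.8, 7.0, 94.0)]
```

View pics/m7.png

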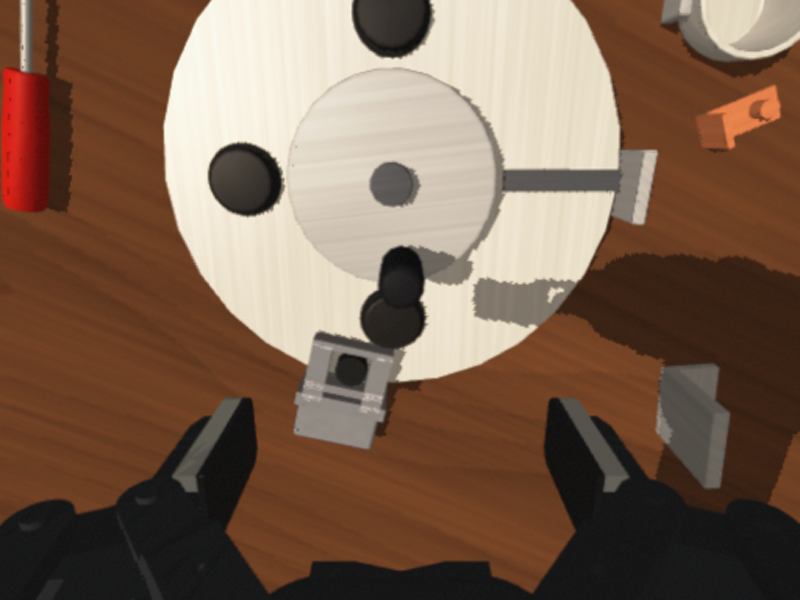

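The strip runs from (503,180) to (620,181), pointing at the plate at (622–657, 150–224). The knob is free at (401,280) and the shoe is in its cage at (351,370). One last numeric check of the plate angle against the strip, without moving.

```bash
python3 - <<'E'
from h import *
import pickle
d=pickle.load(open('l14.pkl','rb')); w=d['wrist']
Q=lambda L,z:onz(w,np.array(L,float)*.64,z)[:,:2]
h=Q([[392,184]],.07)[0]; A=lambda P:(np.degrees(np.arctan2(*(P-h).T[::-1])).round(1),np.hypot(*(P-h).T).round(3))
print(h,A(Q([[643,150],[631,222],[657,152],[645,224]],.052)),A(Q([[503,180.5],[620,181]],.04)))
E
```

```text
[0.5333515  0.07106676] (array([-58.5, -74.8, -59.3, -74.8]), array([0.153, 0.153, 0.161, 0.162])) (array([-65.8, -65.7]), array([0.071, 0.146]))
```

```bash
python3 -c "
from workcell import manip
print(manip.hand_in())"
```

```text
the job is handed in; nothing more can be done
None
```

The job is handed in. By my camera-fitted speed model, the platter ran at about 1.4–1.5 rad/s for over eight seconds and never went above about 1.55 rad/s. It now rests with the strip about 1° from the index plate's middle, after a forward and two small corrective knob pulses. The knob is released and the arm is clear.

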